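# Clear the coffee counter after the break

### The arm

A 6-joint arm with a two-finger parallel gripper is mounted at the origin on the work surface. World frame = base frame: x ahead of the robot, y to its left, z up, the work surface at z = 0. Lengths are in m, angles in rad, forces in N, time in s.
With the tool pointing down it reaches from about 0.425 to 0.95 m from the base axis. Payload 3.5 kg.
Tool frame: the origin (TCP) lies midway between the tips of the shut fingers; the grasp point (between the pads) lies grasp_offset behind it (grasp_offset is the distance from the TCP to the grasp point, in m); z points along the fingers, y is the direction in which the jaws open and shut (so a half turn about z gives the same grasp; the last joint's range is limited). The gripper opens to 85 mm and grips with 20 to 120 N. Pads are 22 mm wide; open, the fingers measure 114 mm over their backs; the gripper's body (76 mm by 85 mm) begins 54 mm behind the grasp point. The pads swing forward as they close: fully open they stand 13 mm farther back than shut.
Start: joints at [-1.375, 0.286, 1.577, -0, 1.279, -0.15], TCP at [0.229, -0.635, 0.231] pointing down, gripper open.
Joint ranges: [-2.77, 2.77], [-0.9, 2.22], [0.21, 2.48], [-1.53, 4.67], [0.24, 2.81], [-2.84, 2.84]. Speed limits (rad/s): [2.79, 2.79, 3.14, 3.14, 3.14, 3.14].

### API

Orientations are given as a unit quaternion [x, y, z, w].
In Python, from plant import * gives the robot as it stands.
- The arm moves only by the tool jog_arm, never from a script. Its argument "targets" is text: rows parted by semicolons, each of 7 numbers parted by spaces: the shift along the world's x, y, z in mm, then the turn, a rotation vector about the world's x, y, z in degrees, then the gripper's target within -1 to 1 (fully open at 1, half-way at 0, shut at -1). A call has 1 to 10 rows; each row shifts and turns the pose as measured when the row begins; what a row does not reach is not made up. A row lasts 1/12 s, in which the tool goes at most 41.7 mm and 7.16 degrees, less where a joint would pass 70% of its speed; a pose out of reach is approached as far as the arm can. A call with a gripper value outside its range is refused whole. The fingers move at their own pace and stop on an object; "force" is the grip in N (left out, the last holds). Time passes only in rows, so rows that do not move let the fingers close. It gives the time, the measured TCP pose, the force and the opening at its end, in the units of the state.
- get_state(): the state, without advancing time (a new reading comes with each control period).
- read_camera(name): name is "scene" or "top" or "wrist"; returns a dict with "pixels" (384x512x3 uint8, blue, green, red), "mtx" (3x3 intrinsics, pixels), "dist_coeffs" ([k1, k2, p1, p2, k3] as OpenCV has them; the pictures are not rectified), "world_from_camera" (4x4, takes a point from camera to world coordinates). Camera axes: x right, y up, looking along -z (the intrinsics and any distortion apply to the point x, -y, -z); pixel columns grow to the right and rows downward; lengths in m; the calibration is good to about 2 mm. A picture is of the moment at which its call begins. There is no depth.
- sign_off(): hands the job in, once; it reports no verdict.
Trained networks look in a picture, given as the dict that the camera call returned (one of the last four; its "shot" number tells which), for a name from the list of things; names that differ only in an ending like _2 or _b are one class to them, and where a whole thing is asked for, a point or a joint stands for the part that bears it (a point fixed in the world has none). Each returns a list of dicts, best first, with "p" (0 to 1); they miss things now and then, are a little off and sometimes report something else, mostly with a low value. They report only what shows in the picture. A call takes as long as a camera call. They do not tell look-alikes from the thing itself.
- spot_in(target, picture): "uv" ([column, row] in pixels, amid what is visible of it).
- silhouettes(target, picture): "mask" (384x512 bool, what is visible of it) and "uv" ([column, row] in pixels, amid what is visible of it).
- mark_of(target, picture): "uv" ([column, row] in pixels: a listed point, or the origin of a listed thing).
The state is a dict: "time": time; "qpos": joint angles; "dq": joint speeds; "joint_efforts": joint torques, N m; "eef_pos": TCP position; "tcp_rot": TCP orientation; "contact_force": force on the tool from outside, world axes, zero at the start; "wrist_torque": the same for the moment, N m; "opening": opening from 0.0 (shut) to 1.0 (fully open).
Only numpy, scipy, OpenCV 4.12 (cv2) and the standard library are available. Lean on these libraries where they do the work, as an engineer would, in place of code of your own. Each camera call takes 0.05 s, during which the arm holds its last target.

### The job

Clear up the coffee counter after the break: stand both used espresso cups upright side by side on the black dish tray, and put the unused things back with their own kind: the milk pot standing in the box of milk pots, the honey jar standing in the box of honey jars, and the spoon lying flat and lengthwise in the spoon tray with the other spoons. Set the cups and the honey jar down gently, never dropping or knocking them over, and leave the dark lidded tumbler where it stands, as somebody is still drinking from it.

Things in the scene. Friction and masses are not known exactly. Their poses are not given: they have to be found in the camera images.
- cup_white: Loose white espresso cup, upright, mouth up: 58 mm across in its upper half (narrowing to 42 mm at the foot), 56 mm high, walls 3.5 mm, about 0.14 kg. A small loop handle sticks out 22 mm beyond the wall on its +y side, between 17 and 50 mm above the foot. Origin: centre of the underside, z up. Starts standing on the counter at any yaw. Belongs on the dish tray.
- cup_blue: Loose blue espresso cup, the same shape and size as the white one (58 mm across, 56 mm high, handle on its +y side). Origin: centre of the underside, z up. Belongs on the dish tray.
- milk_pot: Loose unopened portion pot of coffee milk: white plastic with a green foil lid, standing lid up. 25 mm high, round; its rim, the top 6 mm (19 to 25 mm up), is 38 mm across and is the widest part, and the body below tapers to 29 mm at the foot. 20 g. Origin: centre of the underside, z up.
- honey_jar: Loose mini honey jar: round amber body 39 mm across with a paper band, gold screw lid 37 mm across, 48 mm high in all, about 60 g. Stands upright. Origin: centre of the underside, z up.
- spoon: Loose steel coffee spoon lying on the counter, hollow side up, any yaw: 115 mm long along its x axis, bowl 23 mm wide at the +x end (x from +22 to +57 mm), handle towards -x, 8 mm wide and about 4 mm thick between x = -25 and +15 mm, where its top is 11 mm above the counter, then falling to the counter at the tail. 25 g; it balances near x = +5 mm. Origin: at the middle of its length, at the level of the surface it lies on, z up.
- dish_tray: Fixed flat black plastic tray for used dishes, empty at the start: 130 mm (x) by 170 mm (y) outside, rim 14 mm high, walls and floor 4 mm thick. Origin: centre of its underside on the counter. Both cups stand on its floor, e.g. at y = +42 and -42 mm; their handles pass over the rim.
- milk_box: Fixed open light-wood box, 110 mm (x) by 150 mm (y) outside, rim 22 mm high, walls and floor 5 mm thick. Two white milk pots with green lids (fixed, 38 mm across, tops 30 mm above the counter) stand at its +y end at x = +-23, y = +49 mm; the rest (y from -70 to +30 mm) is free, its middle at x = 0, y = -20 mm. Origin: centre of its underside on the counter.
- honey_box: Fixed open light-wood box like the milk box (110 mm by 150 mm outside, rim 22 mm high, walls and floor 5 mm). Two amber honey jars with gold lids (fixed, 39 mm across, tops 53 mm above the counter) stand at its +y end at x = +-23, y = +48 mm; the rest is free, its middle at x = 0, y = -20 mm. Origin: centre of its underside on the counter.
- spoon_tray: Fixed open light-wood tray like the milk box (110 mm (x) by 150 mm (y) outside, inside 100 by 140 mm, rim 22 mm high, walls and floor 5 mm). Two nested steel spoons (fixed, 23 mm wide, tops 20 mm above the counter) lie along its y axis at x = +34 mm; the floor from x = -50 to +20 mm is free, its middle at x = -15 mm, y = 0. The loose spoon goes in along the y axis, either way round. Origin: centre of its underside on the counter.
- tumbler: Loose dark steel drinking tumbler with a black lid, 73 mm across, 101 mm high, 0.38 kg, standing among the trays. Not to be moved. Origin: centre of its underside.
Not all that is in view belongs to the job. What is shaped like the milk_pot but blue is not meant.

How it is judged:
At the end, for the whole second after the job is handed in: Both cups upright (0.12 rad) on the dish tray's floor; milk pot and honey jar upright (0.15 rad) on the floor of their own kind's box; the spoon hollow side up inside the spoon tray, within 0.35 rad of lengthwise and 0.3 rad of level, on its floor or the spoons there. All released, at rest (x of cup_white in the frame of dish_tray between -0.048 and 0.048 m and y of cup_white in the frame of dish_tray between -0.068 and 0.068 m and z of cup_white in the frame of dish_tray between 0 and 0.012 m and angle between each of cup_white, cup_blue's own z axis and vertical below 0.12 rad and linear speed of each of cup_white, cup_blue, milk_pot, honey_jar, spoon below 0.02 m/s and contact force between each of cup_white, cup_blue, milk_pot, honey_jar, spoon and the fingers below 0.1 N and x of cup_blue in the frame of dish_tray between -0.048 and 0.048 m and y of cup_blue in the frame of dish_tray between -0.068 and 0.068 m and z of cup_blue in the frame of dish_tray between 0 and 0.012 m and x of milk_pot in the frame of milk_box between -0.045 and 0.045 m and y of milk_pot in the frame of milk_box between -0.065 and 0.065 m and z of milk_pot in the frame of milk_box between 0 and 0.013 m and angle between each of milk_pot, honey_jar's own z axis and vertical below 0.15 rad and x of honey_jar in the frame of honey_box between -0.045 and 0.045 m and y of honey_jar in the frame of honey_box between -0.065 and 0.065 m and z of honey_jar in the frame of honey_box between 0 and 0.013 m and x of spoon in the frame of spoon_tray between -0.046 and 0.046 m and y of spoon in the frame of spoon_tray between -0.022 and 0.022 m and z of spoon in the frame of spoon_tray between 0 and 0.022 m and angle between spoon's own z axis and vertical below 0.3 rad and angle between the x axis of spoon and the y axis of spoon_tray, either way round below 0.35 rad); the robot touches nothing.
It fails at once if the lidded tumbler is shifted by more than 25 mm or tipped (distance of tumbler from where it was at the start of the episode above 0.025 m or angle between tumbler's own z axis and vertical above 0.4 rad).
It fails at once if a cup or the honey jar is dropped or flung: it moves faster than 0.6 m/s within 40 mm of the counter ((height (world z) of cup_white below 0.04 m and linear speed of cup_white above 0.6 m/s) or (height (world z) of cup_blue below 0.04 m and linear speed of cup_blue above 0.6 m/s) or (height (world z) of honey_jar below 0.04 m and linear speed of honey_jar above 0.6 m/s)).
It fails at once if a cup or the honey jar is knocked over (angle between any of cup_white, cup_blue, honey_jar's own z axis and vertical above 1 rad).
It also fails if it takes over 120 s, if anything falls off the work surface, if the arm or the gripper's body presses on something with over 40 N, if the wrist force passes 120 N, or if a joint passes its speed limit or range.

## Working session

There is one attempt and no reset: what is moved stays moved. The work goes in short steps, Python scripts to look and compute and a tool call to move; the robot and the scene stay as the last step left them, time stands still between calls to the robot, and variables do not carry over. Pictures are saved under pics/ and viewed, and the job is handed in when it is done.

Besides the shell and the picture viewer there is one more tool, called in YAML: its name, and indented under it one key for each argument. jog_arm: Moves the arm, as the interface text tells. Its arguments: {"type":"object","properties":{"targets":{"type":"string"},"force":{"type":"number"}},"required":["targets"]}

```bash
ls; mkdir -p pics; python3 - <<'E'
from plant import *
import cv2
s=get_state(); print({k:s[k] for k in s})
for n in ["scene","top"]:
    p=read_camera(n); cv2.imwrite(f"pics/{n}0.png",p["pixels"]); print(n,p["mtx"],p["dist_coeffs"],p["world_from_camera"],p["shot"])
E
```

```text
pics
{'time': 0.0, 'qpos': array([-1.37496144e+00,  2.87172295e-01,  1.57819435e+00,  7.18688778e-06,
        1.27859287e+00, -1.50005661e-01]), 'dq': array([-0.0012962 , -0.00085659, -0.00048765,  0.00105485,  0.00084211,
        0.00043837]), 'joint_efforts': array([-2.87002777e-04, -4.05978978e+01, -2.92627627e+01, -1.56793608e-04,
        5.81565168e-03,  4.47325590e-06]), 'eef_pos': array([ 0.22871213, -0.63436734,  0.22993336]), 'tcp_rot': array([ 9.85085995e-01,  1.72058657e-01, -2.36764448e-05, -1.18319685e-03]), 'contact_force': array([-0.1858763 , -0.27566085, -0.04782098]), 'wrist_torque': array([ 0.03663476,  0.01874002, -0.00941754]), 'opening': 1.0019026609421435}
scene [[394.77161309   0.         266.06231196]
 [  0.         394.77161309 202.53655109]
 [  0.           0.           1.        ]] [0.04509911 0.         0.         0.         0.        ] [[-0.50313325 -0.5021392   0.70335848  1.18205101]
 [ 0.86412402 -0.30371434  0.40130695  0.3921536 ]
 [ 0.01210811  0.80969983  0.58671933  0.62901833]
 [ 0.          0.          0.          1.        ]] 1
top [[479.67937484   0.         253.66831369]
 [  0.         479.67937484 197.04427408]
 [  0.           0.           1.        ]] [-0.04229606  0.          0.          0.          0.        ] [[-0.02617054  0.98845594 -0.1492312   0.28944918]
 [-0.99918672 -0.030446   -0.02643731 -0.0134397 ]
 [-0.03067561  0.14841796  0.98844884  1.14223119]
 [ 0.          0.          0.          1.        ]] 2
```

View pics/scene0.png

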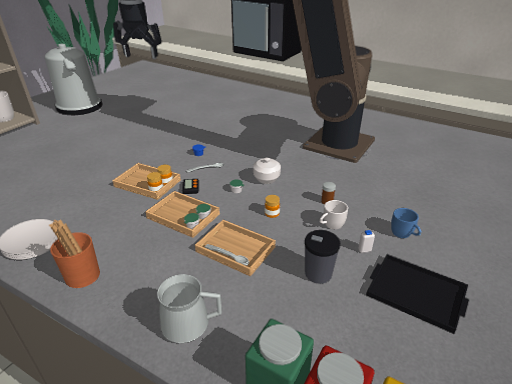

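View pics/top0.png

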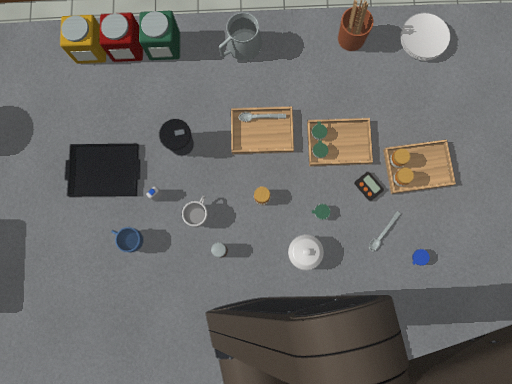

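```bash
cat > h.py <<'E'
from plant import *
import cv2, numpy as np
from scipy.optimize import least_squares
def ray(p,uv):
    xy=cv2.undistortPoints(np.array([[uv]],float),np.array(p["mtx"]),np.array(p["dist_coeffs"]))[0,0]
    T=np.array(p["world_from_camera"]); d=T[:3,:3]@np.array([xy[0],-xy[1],-1.]); return T[:3,3],d
def onz(p,uv,z):
    o,d=ray(p,uv); return o+d*(z-o[2])/d[2]
def proj(p,X):
    T=np.array(p["world_from_camera"]); c=(np.atleast_2d(X)-T[:3,3])@T[:3,:3]
    c=c*np.array([1,-1,-1]); return cv2.projectPoints(c,np.zeros(3),np.zeros(3),np.array(p["mtx"]),np.array(p["dist_coeffs"]))[0][:,0]
E
python3 - <<'E'
from h import *
names="cup_white cup_blue milk_pot honey_jar spoon dish_tray milk_box honey_box spoon_tray tumbler".split()
np.set_printoptions(precision=3,suppress=True)
for c in ["top","scene"]:
    p=read_camera(c)
    for n in names:
        for m in mark_of(n,p)[:4]:
            print(c,n,round(m["p"],2),np.round(m["uv"]),onz(p,m["uv"],0)[:2])
p=read_camera("top")
S={}
for n in names:
    for i,m in enumerate(silhouettes(n,p)[:3]):
        k=m["mask"]; ys,xs=np.nonzero(k); r=cv2.minAreaRect(np.c_[xs,ys].astype(np.float32))
        print(n,round(m["p"],2),np.round(m["uv"]),k.sum(),r)
        b=cv2.boxPoints(r); 
        if n in("dish_tray","milk_box","honey_box","spoon_tray","spoon"):
            z=.014 if n=="dish_tray" else .022 if n!="spoon" else 0.006
            W=np.array([onz(p,q,z)[:2] for q in b]); print("   corners",W.tolist(),W.mean(0), [np.hypot(*(W[j]-W[j-1])) for j in range(2)],"ang",[np.degrees(np.arctan2(*(W[j]-W[j-1])[::-1])) for j in range(2)])
E
```

```text
top cup_white 0.98 [199. 216.] [0.42 0.15]
top cup_blue 0.84 [130. 241.] [0.365 0.317]
top milk_pot 0.68 [416. 257.] [ 0.308 -0.361]
top milk_pot 0.62 [322. 210.] [ 0.426 -0.146]
top honey_jar 0.57 [263. 201.] [ 0.451 -0.004]
top spoon 0.62 [384. 231.] [ 0.371 -0.289]
top spoon 0.59 [104. 170.] [0.541 0.385]
top dish_tray 0.66 [103. 170.] [0.542 0.387]
top milk_box 0.92 [336. 142.] [ 0.591 -0.187]
top milk_box 0.59 [320. 214.] [ 0.416 -0.141]
top honey_box 0.65 [417. 165.] [ 0.527 -0.38 ]
top honey_box 0.58 [199. 213.] [0.428 0.151]
top spoon_tray 0.95 [265. 130.] [ 0.628 -0.015]
top tumbler 0.72 [180. 146.] [0.595 0.195]
scene cup_white 0.72 [335. 222.] [0.411 0.156]
scene cup_blue 0.91 [404. 232.] [0.361 0.315]
scene milk_pot 0.69 [200. 155.] [ 0.312 -0.354]
scene milk_pot 0.6 [236. 189.] [ 0.414 -0.145]
scene milk_pot 0.28 [334. 223.] [0.415 0.154]
scene milk_pot 0.22 [402. 229.] [0.349 0.308]
scene honey_jar 0.55 [269. 213.] [ 0.465 -0.009]
scene spoon 0.5 [210. 169.] [ 0.364 -0.276]
scene dish_tray 0.91 [415. 292.] [0.54  0.383]
scene honey_box 0.62 [149. 184.] [ 0.524 -0.372]
s
[... 3344 characters left out ...]
(0.09767641484348154), np.float64(0.07605339739756735)] ang [np.float64(43.53260828635896), np.float64(-45.13794758430871)]
spoon_tray 0.73 [261. 130.] 2888 ((261.0638122558594, 130.41453552246094), (47.207115173339844, 63.26487350463867), 88.09085083007812)
   corners [[0.6802514414610763, 0.07174308642517123], [0.679965065787554, -0.08225495160129169], [0.5622200761477891, -0.08142631194482543], [0.5621186301649701, 0.07006839896586657]] [ 0.621 -0.005] [np.float64(0.11814468114480563), np.float64(0.15399830429919126)] ang [np.float64(0.8121883781063308), np.float64(-90.1065474518022)]
tumbler 0.66 [176. 136.] 906 ((176.5, 136.99998474121094), (37.47665786743164, 30.405588150024414), 45.0)
```

```bash
python3 - <<'E'
from h import *
import plant
print(grasp_offset, [a for a in dir(plant) if not a.startswith('_')])
p=read_camera("top"); im=p["pixels"]
a=cv2.resize(im[175:270,340:440],None,fx=5,fy=5,interpolation=cv2.INTER_CUBIC)
b=cv2.resize(im[170:265,90:290],None,fx=4,fy=4,interpolation=cv2.INTER_CUBIC)
cv2.imwrite("pics/za.png",a);cv2.imwrite("pics/zb.png",b)
E
```

```text
0.0187 ['Unreachable', 'get_state', 'grasp_offset', 'mark_of', 'read_camera', 'sign_off', 'silhouettes', 'spot_in']
```

jog_arm:
  targets: "20 41 0 0 0 7.1 1;20 36 0 0 0 7.1 1;20 36 0 0 0 7.1 1;20 36 0 0 0 7.1 1;20 36 0 0 0 7.1 1;20 36 0 0 0 7.1 1;20 36 0 0 0 7.1 1;20 36 0 0 0 7.1 1;0 30 0 0 0 7.1 1;0 20 0 0 0 7.1 1"

```text
time: 2.63
eef_pos: [0.3861, -0.2894, 0.23]
tcp_rot: [0.697, 0.717, 0.001, 0.002]
contact_force: [0.3, 0.0, -0.5]
opening: 0.998
```

View pics/za.png

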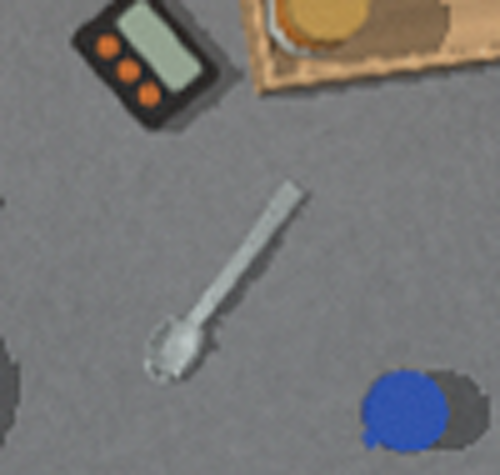

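View pics/zb.png

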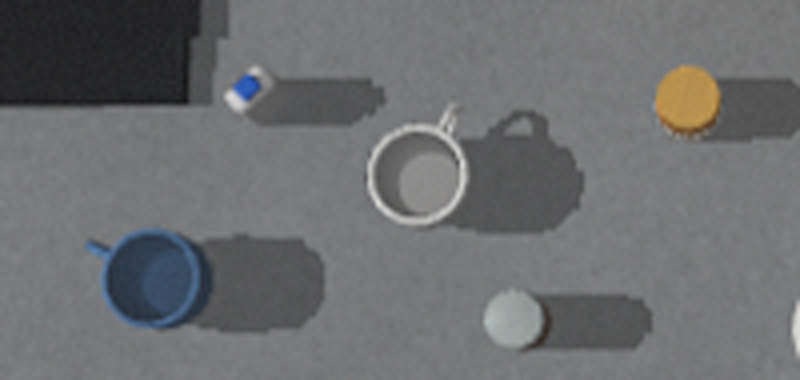

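jog_arm:
  targets: "-5 0 -15 0 0 7.1 1;-5 0 -15 0 0 7.1 1;0 0 -15 0 0 7.1 1;0 0 -15 0 0 7.1 1;0 0 0 0 0 7.1 1;0 0 0 0 0 7.1 1;0 0 0 0 0 0 1"

```text
time: 3.22
eef_pos: [0.3773, -0.2827, 0.17]
tcp_rot: [0.386, 0.922, 0.004, 0.004]
contact_force: [-0.3, -0.7, -0.1]
opening: 0.997
```

```bash
python3 - <<'E'
from h import *
p=read_camera("wrist"); cv2.imwrite("pics/w1.png",p["pixels"])
np.set_printoptions(precision=3,suppress=True); print(p["world_from_camera"])
for m in mark_of("spoon",p)[:2]: print(m["p"],m["uv"],onz(p,m["uv"],0.008))
for m in silhouettes("spoon",p)[:2]:
    ys,xs=np.nonzero(m["mask"]); r=cv2.minAreaRect(np.c_[xs,ys].astype(np.float32)); b=cv2.boxPoints(r)
    print(m["p"],r,[onz(p,q,.006) for q in b])
print(get_state()["eef_pos"])
E
```

```text
[[ 0.712 -0.665 -0.224  0.32 ]
 [ 0.702  0.679  0.215 -0.227]
 [ 0.01  -0.31   0.951  0.311]
 [ 0.     0.     0.     1.   ]]
0.91 [250.6, 170.6] [ 0.369 -0.287  0.008]
0.56 ((247.20742797851562, 168.12503051757812), (110.46745300292969, 22.218698501586914), 88.11180877685547) [array([ 0.32 , -0.259,  0.006]), array([ 0.334, -0.243,  0.006]), array([ 0.416, -0.322,  0.006]), array([ 0.4  , -0.339,  0.006])]
[ 0.378 -0.283  0.171]
```

View pics/w1.png

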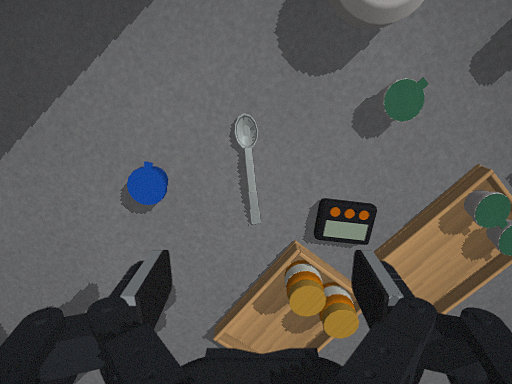

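```bash
python3 - <<'E'
from h import *
p=read_camera("wrist")
a=onz(p,(245,114),.006);t=onz(p,(255,222),.003);b=onz(p,(246,131),.005);h=onz(p,(250,165),.010)
print(a,b,h,t,np.linalg.norm(a-t),np.degrees(np.arctan2(*(a-t)[1::-1])),(a+t)/2)
u=(a-t)/np.linalg.norm(a-t); print("grasp pt",(a+t)/2+0.002*u)
s=get_state();print(s["eef_pos"],np.degrees(2*np.arctan2(s["tcp_rot"][1],s["tcp_rot"][0]))-90)
E
```

```text
[ 0.32795103 -0.25258281  0.006     ] [ 0.33967893 -0.26362829  0.005     ] [ 0.3649009  -0.28427941  0.01      ] [ 0.41258792 -0.32680685  0.003     ] 0.11261266316140037 138.75019850714776 [ 0.37026948 -0.28969483  0.0045    ]
grasp pt [ 0.36876633 -0.28837661  0.00455328]
[ 0.37780829 -0.28331905  0.17096808] 44.312454140435165
```

jog_arm:
  targets: "-4 -2 -30 0 0 4.4 0;-4 -2 -30 0 0 0 0;-1 -1 -30 0 0 0 0;0 0 -30 0 0 0 0;0 0 -20 0 0 0 -0.3;0 0 0 0 0 0 -0.3"

```text
time: 3.92
eef_pos: [0.372, -0.2928, 0.0332]
tcp_rot: [0.356, 0.934, -0.001, 0.013]
contact_force: [-1.0, -0.2, 0.0]
opening: 0.344
```

```bash
python3 - <<'E'
from h import *
p=read_camera("wrist"); cv2.imwrite("pics/w2.png",p["pixels"])
s=get_state();print(s["eef_pos"],s["tcp_rot"],np.degrees(2*np.arctan2(s["tcp_rot"][1],s["tcp_rot"][0]))-90)
E
```

```text
[ 0.37269625 -0.29358135  0.03486695] [ 0.35568681  0.93449731 -0.00158559  0.01411221] 48.324515150519375
```

View pics/w2.png

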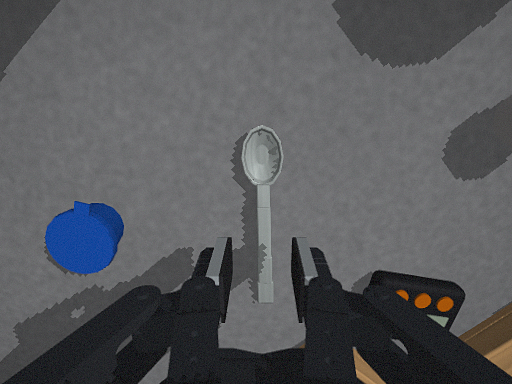

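```bash
cat >> h.py <<'E'
from scipy.spatial.transform import Rotation as R
def corr(x,y,z,yaw):
    s=get_state(); r=R.from_quat(s["tcp_rot"]); a=np.radians((yaw+90)/2)
    t=R.from_quat([np.cos(a),np.sin(a),0,0]); 
    print("shift mm",np.round((np.array([x,y,z])-s["eef_pos"])*1000,1),"rot deg",np.round((t*r.inv()).as_rotvec(degrees=True),1), "q6",s["qpos"][5], "open",round(s["opening"],3),"F",np.round(s["contact_force"],1),"t",s["time"])
E
python3 -c "
from h import *
corr(.3688,-.2884,.003,48.75)"
```

```text
shift mm [ -3.9   5.2 -31.9] rot deg [0.7 1.4 0.4] q6 -1.7416351506842764 open 0.353 F [-0.8 -1.   0.1] t 3.9667
```

jog_arm:
  targets: "-4 5 0 0.7 1.4 0.4 -0.3;0 0 -12 0 0 0 -0.3;0 0 -12 0 0 0 -0.3;0 0 -6 0 0 0 -0.3;0 0 0 0 0 0 -0.3"

```text
time: 4.38
eef_pos: [0.3731, -0.2936, 0.0112]
tcp_rot: [0.354, 0.935, -0.004, 0.006]
contact_force: [0.3, 0.4, 0.6]
opening: 0.348
```

```bash
python3 -c "
from h import *
corr(.3688,-.2884,.003,48.75)
p=read_camera('wrist'); cv2.imwrite('pics/w3.png',p['pixels'])"
```

```text
shift mm [-4.3  5.2 -8.2] rot deg [0.6 0.5 0.2] q6 -1.7274628588067718 open 0.348 F [0.3 0.4 0.6] t 4.3833
```

View pics/w3.png

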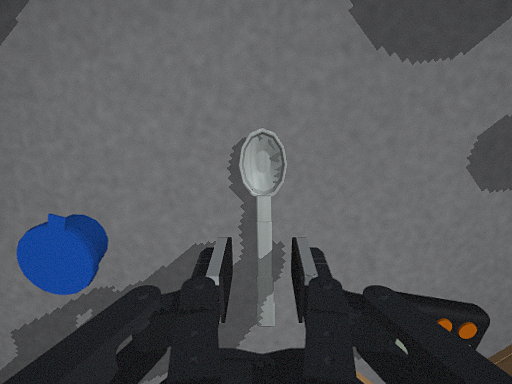

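jog_arm:
  targets: "-4 5 0 0 0 0 -0.3;-4 5 0 0 0 0 -0.3;0 0 0 0 0 0 -0.3"

```text
time: 4.68
eef_pos: [0.3656, -0.2842, 0.0135]
tcp_rot: [0.354, 0.935, -0.004, 0.007]
contact_force: [0.6, -0.2, -0.9]
opening: 0.349
```

```bash
python3 -c "
from h import *
corr(.3688,-.2884,.003,48.75)"
```

```text
shift mm [  3.2  -4.2 -10.5] rot deg [0.8 0.6 0.2] q6 -1.7266632742803412 open 0.349 F [ 0.6 -0.2 -0.9] t 4.6833
```

jog_arm:
  targets: "2 -2 -8 0 0 0 -0.3;0 0 -2 0 0 0 -0.3;0 0 0 0 0 0 -0.3"

```text
time: 4.93
eef_pos: [0.3679, -0.2865, 0.0038]
tcp_rot: [0.354, 0.935, -0.005, 0.009]
contact_force: [0.7, 0.6, -0.8]
opening: 0.353
```

```bash
python3 -c "
from h import *
corr(.3688,-.2884,.003,48.75)
p=read_camera('wrist'); cv2.imwrite('pics/w4.png',p['pixels'])"
```

```text
shift mm [ 0.9 -1.9 -0.8] rot deg [0.9 0.7 0.2] q6 -1.725904436009377 open 0.353 F [ 0.7  0.6 -0.8] t 4.9333
```

View pics/w4.png

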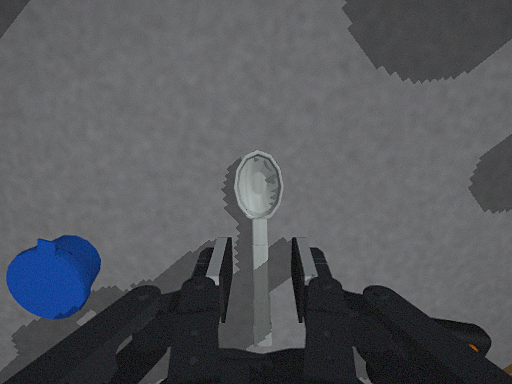

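The spoon handle (column 262) runs centred between the fingers, so I close.

jog_arm:
  targets: "0 0 0 0 0 0 -1;0 0 0 0 0 0 -1;0 0 0 0 0 0 -1;0 0 0 0 0 0 -1;0 0 0 0 0 0 -1;0 0 0 0 0 0 -1"
  force: 40

```text
time: 5.48
eef_pos: [0.368, -0.2867, 0.0037]
tcp_rot: [0.354, 0.935, -0.005, 0.008]
contact_force: [-0.3, -0.2, -0.2]
opening: 0.077
```

jog_arm:
  targets: "0 0 10 0 0 0 -1;0 0 20 0 0 0 -1;0 0 30 0 0 0 -1;0 0 30 0 0 0 -1;0 0 30 0 0 0 -1;0 0 20 0 0 0 -1;0 0 0 0 0 0 -1"

```text
time: 6.07
eef_pos: [0.3655, -0.2836, 0.1513]
tcp_rot: [0.354, 0.935, -0.004, 0.006]
contact_force: [0.5, -0.2, -0.1]
opening: 0.07
```

```bash
python3 -c "
from h import *
corr(.606,-.005,.15,0)
p=read_camera('wrist'); cv2.imwrite('pics/w5.png',p['pixels'])"
```

```text
shift mm [240.5 278.6  -1.3] rot deg [  0.8   0.2 -48.5] q6 -1.726005805341654 open 0.07 F [ 0.5 -0.2 -0.1] t 6.0667
```

View pics/w5.png

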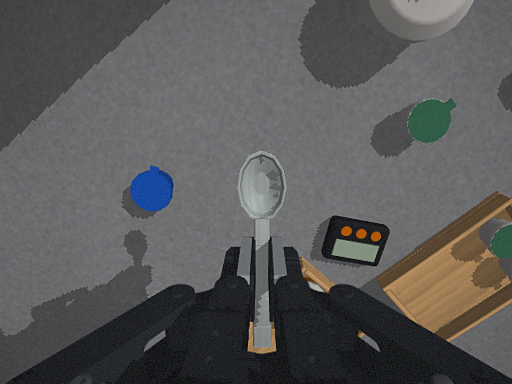

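jog_arm:
  targets: "26 30 0 0 0 -7 -1;26 30 0 0 0 -7 -1;26 30 0 0 0 -7 -1;26 30 0 0 0 -7 -1;26 30 0 0 0 -7 -1;26 30 0 0 0 -7 -1;26 30 0 0 0 -6 -1;26 30 0 0 0 0 -1;26 30 0 0 0 0 -1;0 0 0 0 0 0 -1"

```text
time: 6.95
eef_pos: [0.5787, -0.024, 0.1366]
tcp_rot: [0.678, 0.735, -0.007, -0.005]
contact_force: [-0.7, -0.8, 0.8]
opening: 0.073
```

```bash
python3 -c "
from h import *
corr(.606,-.001,.09,0)
p=read_camera('wrist'); cv2.imwrite('pics/w6.png',p['pixels'])
p=read_camera('top'); cv2.imwrite('pics/t6.png',p['pixels'])"
```

```text
shift mm [ 27.3  23.  -46.6] rot deg [ 0.2 -1.  -4.6] q6 -0.2889878034618377 open 0.073 F [-0.7 -0.8  0.8] t 6.95
```

View pics/w6.png

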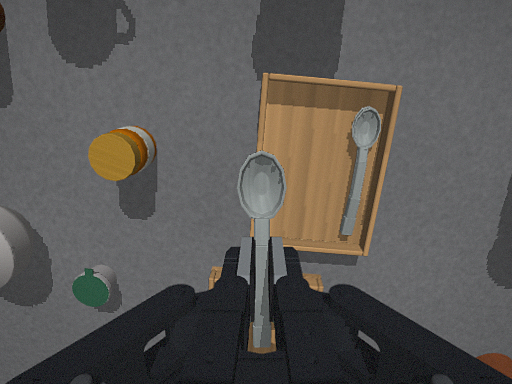

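```bash
python3 -c "
from h import *
p=read_camera('wrist')
for q in [(265,74),(401,87),(365,254)]: print(onz(p,q,.022))
for q in [(367,110),(347,234)]: print(onz(p,q,.015))
"
```

```text
[0.5681831  0.06300066 0.022     ]
[0.67317431 0.06240845 0.022     ]
[ 0.67110587 -0.08236241  0.022     ]
[0.65215311 0.04275137 0.015     ]
[ 0.65370378 -0.06718399  0.015     ]
```

jog_arm:
  targets: "27 23 -20 0 -1 -4.6 -1;0 0 -20 0 0 0 -1;0 0 0 0 0 0 -1"

```text
time: 7.35
eef_pos: [0.601, -0.0084, 0.0947]
tcp_rot: [0.712, 0.703, -0.003, 0.001]
contact_force: [-0.7, 0.4, -1.1]
opening: 0.075
```

```bash
python3 -c "
from h import *
corr(.606,-.001,.010,0)"
```

```text
shift mm [  5.    7.4 -84.7] rot deg [ 0.3 -0.2  0.7] q6 -0.16299563240733303 open 0.075 F [-0.7  0.4 -1.1] t 7.35
```

jog_arm:
  targets: "4 3 -20 0 0 0 -1;0 0 -20 0 0 0 -1;0 0 -20 0 0 0 -1;0 0 -12 0 0 0 -1;0 0 0 0 0 0 -1"

```text
time: 7.77
eef_pos: [0.6022, -0.0122, 0.0225]
tcp_rot: [0.715, 0.7, -0.004, 0.001]
contact_force: [-0.2, 0.9, 0.3]
opening: 0.074
```

```bash
python3 -c "
from h import *
corr(.605,-.005,.0095,0)
p=read_camera('wrist'); cv2.imwrite('pics/w7.png',p['pixels'])"
```

```text
shift mm [  2.8   7.2 -13. ] rot deg [ 0.4 -0.3  1.2] q6 -0.1582390394804451 open 0.074 F [-0.2  0.9  0.3] t 7.7667
```

View pics/w7.png

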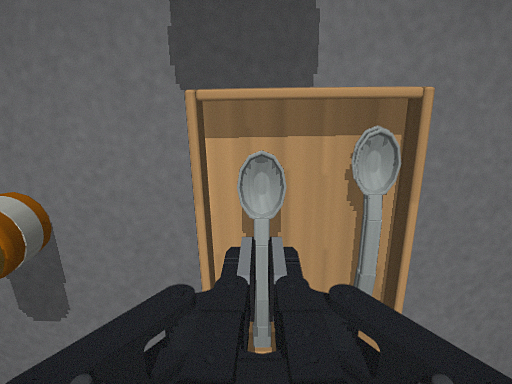

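Well placed inside the tray; lower the last 13 mm.

jog_arm:
  targets: "3 7 0 0 0 1 -1;0 0 -8 0 0 0 -1;0 0 -5 0 0 0 -1;0 0 0 0 0 0 -1"

```text
time: 8.15
eef_pos: [0.6088, -0.0065, 0.0148]
tcp_rot: [0.708, 0.706, -0.001, 0.004]
contact_force: [-0.3, -0.3, 0.0]
opening: 0.074
```

```bash
python3 -c "
from h import *
corr(.605,-.005,.0095,0)"
```

```text
shift mm [-3.8  1.5 -5.3] rot deg [0.5 0.3 0.2] q6 -0.16399468284432597 open 0.074 F [-0.3 -0.3  0. ] t 8.15
```

jog_arm:
  targets: "-3 0 -5 0 0 0 -1;0 0 0 0 0 0 -1;0 0 0 0 0 0 -0.6;0 0 0 0 0 0 -0.6;0 0 0 0 0 0 -0.6;0 0 0 0 0 0 -0.6"

```text
time: 8.65
eef_pos: [0.6068, -0.0063, 0.0109]
tcp_rot: [0.708, 0.706, -0.001, 0.006]
contact_force: [0.1, 0.7, 0.1]
opening: 0.201
```

```bash
python3 -c "
from h import *
corr(.605,-.005,.0095,0)
p=read_camera('wrist'); cv2.imwrite('pics/w8.png',p['pixels'])"
```

```text
shift mm [-1.8  1.3 -1.4] rot deg [0.5 0.4 0.2] q6 -0.16489609403460764 open 0.201 F [0.1 0.7 0.1] t 8.65
```

View pics/w8.png

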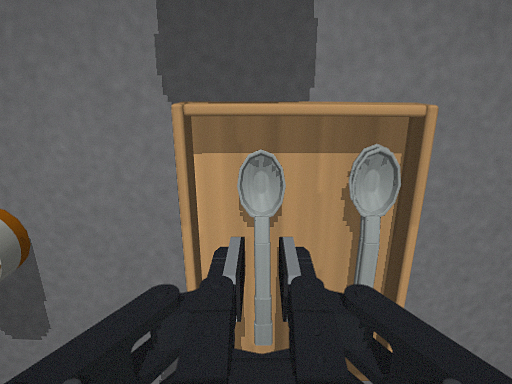

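jog_arm:
  targets: "0 0 20 0 0 0 -0.6;0 0 30 0 0 0 -0.6;0 0 35 0 0 0 0;-25 0 35 0 0 0 1;-35 0 30 0 0 0 1;-35 0 0 0 0 0 1;-35 0 0 0 0 0 1;0 0 0 0 0 0 1"

```text
time: 9.37
eef_pos: [0.4746, -0.0062, 0.1622]
tcp_rot: [0.708, 0.706, -0.001, 0.005]
contact_force: [-0.8, 1.3, -0.3]
opening: 0.994
```

```bash
python3 -c "
from h import *
corr(.45,-.005,.1,0)
p=read_camera('wrist'); cv2.imwrite('pics/w9.png',p['pixels'])
for n in ['honey_jar','milk_pot']:
  for m in silhouettes(n,p)[:3]:
    ys,xs=np.nonzero(m['mask']); print(n,m['p'],m['uv'],xs.min(),xs.max(),ys.min(),ys.max(),onz(p,m['uv'],.03))
  for m in mark_of(n,p)[:3]: print('mark',n,m['p'],m['uv'],onz(p,m['uv'],0))
"
```

```text
shift mm [-24.6   1.2 -62.2] rot deg [0.5 0.4 0.1] q6 -0.21674168173349234 open 0.994 F [-0.8  1.3 -0.3] t 9.3667
honey_jar 0.78 [244.4, 176.2] 223 267 150 201 [ 0.45954251 -0.00223058  0.03      ]
mark honey_jar 0.65 [247.4, 167.0] [ 0.46112678 -0.00119336  0.        ]
milk_pot 0.56 [207.5, 300.5] 191 226 279 315 [ 0.41870458 -0.13541726  0.03      ]
mark milk_pot 0.62 [211.3, 287.6] [ 0.4180251  -0.14088667  0.        ]
```

View pics/w9.png

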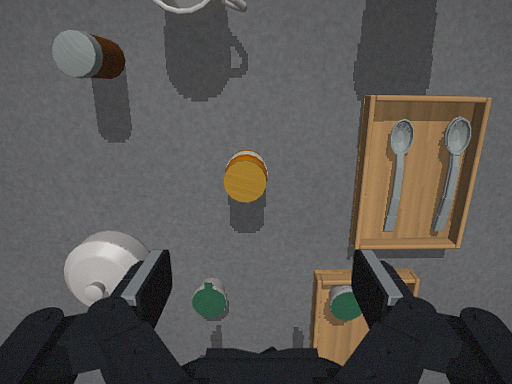

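```bash
python3 -c "
from h import *
p=read_camera('wrist'); print(onz(p,(246,182),.048), onz(p,(208.5,300),.025),onz(p,(93,291),.08))
q=read_camera('top'); print(onz(q,(90+688/4,170+98/4),.048))
"
```

```text
[ 0.46862324 -0.00376678  0.048     ] [ 0.42563698 -0.14046075  0.025     ] [ 0.33864402 -0.08961433  0.08      ]
[ 0.45999562 -0.00356209  0.048     ]
```

```bash
python3 -c "
from h import *
for i in range(3):
  s=get_state(); print(s['time'],s['eef_pos'],np.abs(s['dq']).max())
  p=read_camera('wrist'); m=silhouettes('honey_jar',p)[0]; print(m['uv'],onz(p,m['uv'],.03),onz(p,(246,182),.048),p['world_from_camera'][:3,3])
cv2.imwrite('pics/w10.png',p['pixels'])
"
```

```text
9.7167 [ 0.48092416 -0.00729608  0.16271736] 0.005885415628177408
[239.0, 175.8] [ 0.46137895 -0.00308241  0.03      ] [ 0.46834107 -0.00353891  0.048     ] [0.4794405  0.0727266  0.30326742]
9.8167 [ 0.48057672 -0.00720777  0.16246126] 0.006512017905253534
[238.5, 174.1] [ 0.46056181 -0.00133867  0.03      ] [ 0.46793879 -0.00337     0.048     ] [0.47917777 0.07279141 0.30302547]
9.9167 [ 0.48025671 -0.00711839  0.16238106] 0.006134903224079991
[239.4, 176.0] [ 0.46102096 -0.00303613  0.03      ] [ 0.46763525 -0.0032999   0.048     ] [0.47889363 0.07284776 0.30298858]
```

View pics/w10.png

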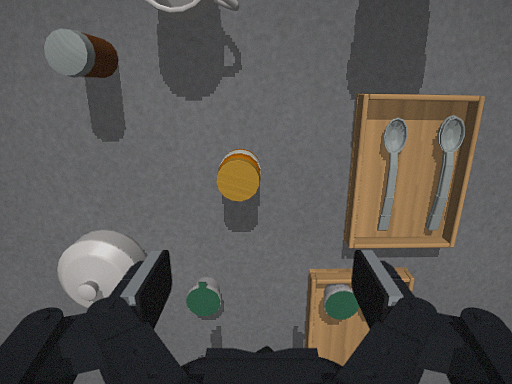

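jog_arm:
  targets: "-17 4 -20 0 0 0 1;0 0 -30 0 0 0 1;0 0 -30 0 0 0 1;0 0 -20 0 0 0 1;0 0 0 0 0 0 1"

```text
time: 10.43
eef_pos: [0.4653, -0.0035, 0.0626]
tcp_rot: [0.708, 0.706, 0.002, 0.01]
contact_force: [-1.3, 0.3, -0.9]
opening: 1.002
```

```bash
python3 -c "
from h import *
p=read_camera('wrist'); corr(.4625,-.0035,.008,0)
p=read_camera('wrist'); cv2.imwrite('pics/w11.png',p['pixels'])"
```

```text
shift mm [ -3.7   0.1 -56.1] rot deg [0.7 1.1 0.1] q6 -0.21336807454858608 open 1.0 F [-0.8 -0.5  0.6] t 10.4833
```

View pics/w11.png

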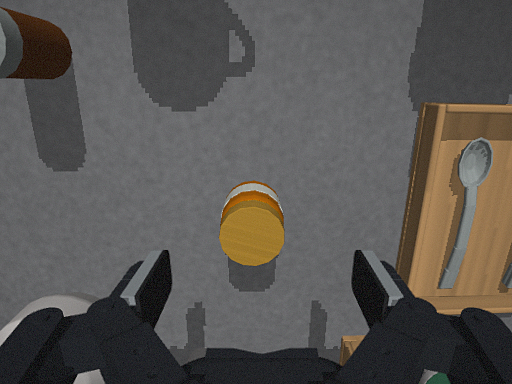

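jog_arm:
  targets: "-4 0 -15 0.7 1 0 1;0 0 -15 0 0 0 1;0 0 -15 0 0 0 1;0 0 -10 0 0 0 1;0 0 0 0 0 0 1"

```text
time: 10.95
eef_pos: [0.4732, -0.0059, 0.0195]
tcp_rot: [0.708, 0.706, 0.007, 0.011]
contact_force: [-1.2, 0.1, 0.0]
opening: 1.001
```

```bash
python3 -c "
from h import *
p=read_camera('wrist'); corr(.4625,-.0035,.008,0)"
```

```text
shift mm [-11.5   2.6 -12.5] rot deg [0.3 1.5 0.1] q6 -0.22726663707469977 open 1.002 F [0.5 0.3 0.4] t 11.0
```

jog_arm:
  targets: "-8 2 -4 0 1.5 0 1;-6 1 -4 0 0 0 1;-2 0 -4 0 0 0 1;0 0 0 0 0 0 1"

```text
time: 11.33
eef_pos: [0.4598, -0.0034, 0.0117]
tcp_rot: [0.707, 0.707, -0.001, 0.004]
contact_force: [0.7, 0.4, -0.0]
opening: 0.997
```

```bash
python3 -c "
from h import *
p=read_camera('wrist'); corr(.4625,-.0035,.008,0)
p=read_camera('wrist'); cv2.imwrite('pics/w12.png',p['pixels'])"
```

```text
shift mm [ 2.4 -0.1 -4. ] rot deg [0.4 0.3 0.1] q6 -0.21864344353647489 open 1.001 F [0.3 0.1 0.4] t 11.3833
```

View pics/w12.png

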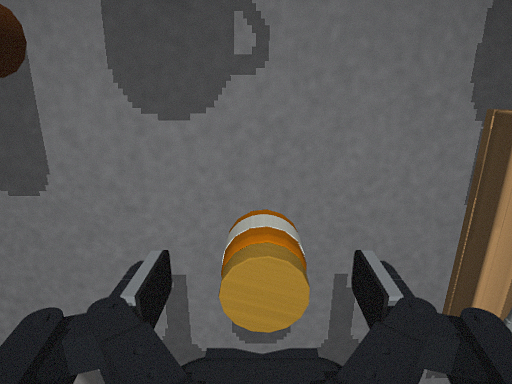

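Jar centred (column 263). Close gently.

jog_arm:
  targets: "1 0 -4 0 0 0 1;0 0 0 0 0 0 0;0 0 0 0 0 0 0;0 0 0 0 0 0 -0.3;0 0 0 0 0 0 -1;0 0 0 0 0 0 -1;0 0 0 0 0 0 -1"
  force: 30

```text
time: 12.02
eef_pos: [0.4627, -0.0038, 0.0087]
tcp_rot: [0.708, 0.707, 0.0, 0.006]
contact_force: [0.6, 0.1, -0.2]
opening: 0.446
```

jog_arm:
  targets: "0 0 10 0 0 0 -1;0 0 20 0 0 0 -1;0 0 30 0 0 0 -1;0 0 30 0 0 0 -1;0 0 30 0 0 0 -1;0 0 0 0 0 0 -1"

```text
time: 12.52
eef_pos: [0.458, -0.0028, 0.1329]
tcp_rot: [0.708, 0.707, -0.002, 0.002]
contact_force: [1.1, -0.3, 0.4]
opening: 0.442
```

```bash
python3 -c "
from h import *
p=read_camera('wrist'); corr(.523,-.397,.13,6)
p=read_camera('wrist'); cv2.imwrite('pics/w13.png',p['pixels'])"
```

```text
shift mm [  66.4 -394.5   -0.4] rot deg [ 0.3 -0.2  6.1] q6 -0.22055284962213065 open 0.443 F [-0.7  0.5 -0.7] t 12.5667
```

View pics/w13.png

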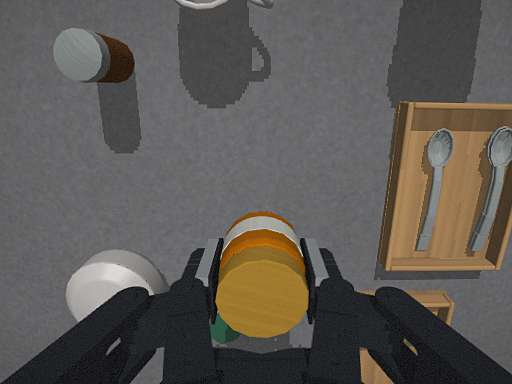

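jog_arm:
  targets: "6 -39 0 0 0 2 -1;6 -39 0 0 0 2 -1;6 -39 0 0 0 2 -1;6 -39 0 0 0 0 -1;7 -39 0 0 0 0 -1;7 -39 0 0 0 0 -1;7 -39 0 0 0 0 -1;7 -39 0 0 0 0 -1;7 -39 0 0 0 0 -1;7 -30 0 0 0 0 -1"

```text
time: 13.45
eef_pos: [0.5082, -0.3859, 0.1079]
tcp_rot: [0.663, 0.748, -0.005, -0.02]
contact_force: [0.4, -0.2, -0.9]
opening: 0.441
```

```bash
python3 -c "
from h import *
p=read_camera('wrist');p=read_camera('wrist'); corr(.523,-.397,.1,6)
p=read_camera('wrist'); cv2.imwrite('pics/w14.png',p['pixels'])"
```

```text
shift mm [14.6 -9.3 -7.7] rot deg [-1.  -2.1 -0.8] q6 -0.9149058891540686 open 0.446 F [ 0.3  0.3 -1. ] t 13.55
```

View pics/w14.png

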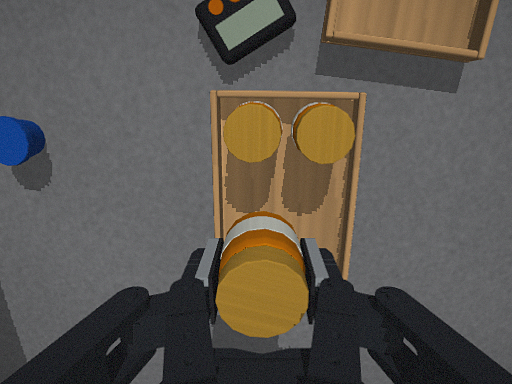

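```bash
python3 -c "
from h import *
p=read_camera('wrist')
for q in [(213,93),(365,96),(346,275)]: print(onz(p,q,.022))
a,b=onz(p,(213,93),.022),onz(p,(365,96),.022); u=(b-a)/np.linalg.norm(b-a); v=np.array([-u[1],u[0],0])
print(np.degrees(np.arctan2(u[1],u[0])), (a+b)/2-.075*v,(a+b)/2-.100*v, np.linalg.norm(a-b))
corr(*((a+b)/2-.1*v)[:2],.1,6)
"
```

```text
[ 0.46158072 -0.31078532  0.022     ]
[ 0.56662559 -0.29994589  0.022     ]
[ 0.58083873 -0.43927698  0.022     ]
5.89142025744409 [ 0.52180142 -0.37996947  0.022     ] [ 0.52436751 -0.40483743  0.022     ] 0.1056026474008644
shift mm [ 16.2 -21.6  -7.8] rot deg [-1.2 -2.1 -0.9] q6 -0.9142404581734778 open 0.444 F [-0.4  0.9 -1.3] t 13.65
```

jog_arm:
  targets: "16 -18 0 -1 -2 -0.8 -1;0 0 -20 0 0 0 -1;0 0 -20 0 0 0 -1;0 0 0 0 0 0 -1"

```text
time: 13.98
eef_pos: [0.5235, -0.394, 0.0638]
tcp_rot: [0.667, 0.745, 0.001, -0.005]
contact_force: [-0.6, 0.9, -0.4]
opening: 0.443
```

```bash
python3 -c "
from h import *
p=read_camera('wrist');p=read_camera('wrist'); corr(.5243,-.402,.0145,6)
p=read_camera('wrist'); cv2.imwrite('pics/w15.png',p['pixels'])"
```

```text
shift mm [ -0.5  -6.7 -52.6] rot deg [-0.3 -0.1 -0.4] q6 -0.9130779196216784 open 0.44 F [ 0.4 -0.5 -0.4] t 14.0833
```

View pics/w15.png

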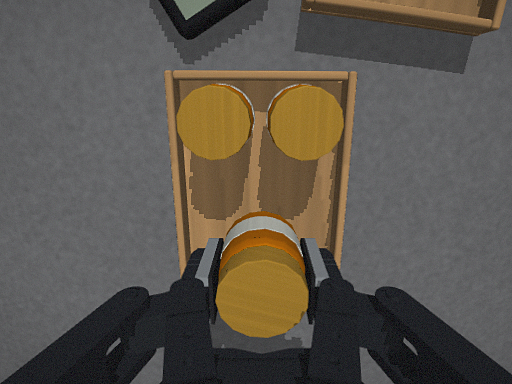

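jog_arm:
  targets: "0 -5 -15 0 0 0 -1;0 0 -15 0 0 0 -1;0 0 -10 0 0 0 -1;0 0 -4 0 0 0 -1;0 0 0 0 0 0 -1"

```text
time: 14.55
eef_pos: [0.5274, -0.4021, 0.025]
tcp_rot: [0.666, 0.746, 0.001, 0.003]
contact_force: [-0.6, -0.5, -1.0]
opening: 0.448
```

```bash
python3 -c "
from h import *
p=read_camera('wrist');p=read_camera('wrist'); corr(.5243,-.402,.0145,6)"
```

```text
shift mm [ -3.5   0.4 -11.4] rot deg [ 0.2  0.3 -0.5] q6 -0.9190578301623334 open 0.443 F [ 1.4 -0.1 -0.5] t 14.65
```

jog_arm:
  targets: "-3 0 -4 0 0 0 -1;0 0 -4 0 0 0 -1;0 0 -3 0 0 0 -1;0 0 0 0 0 0 -1"

```text
time: 14.98
eef_pos: [0.5253, -0.4035, 0.0157]
tcp_rot: [0.666, 0.746, 0.001, 0.005]
contact_force: [-0.3, 0.2, -1.1]
opening: 0.445
```

```bash
python3 -c "
from h import *
p=read_camera('wrist');p=read_camera('wrist'); corr(.5243,-.402,.0145,6)"
```

```text
shift mm [-1.3  1.7 -1.8] rot deg [ 0.3  0.5 -0.4] q6 -0.9228238100686714 open 0.442 F [-0.8 -0.5 -0.9] t 15.0833
```

jog_arm:
  targets: "0 0 -2 0 0 0 -1;0 0 -1 0 0 0 -1;0 0 0 0 0 0 -1"

```text
time: 15.33
eef_pos: [0.5261, -0.4042, 0.0139]
tcp_rot: [0.666, 0.746, 0.001, 0.006]
contact_force: [-0.4, -0.1, -0.2]
opening: 0.445
```

```bash
python3 -c "
from h import *
p=read_camera('wrist'); corr(.5243,-.402,.0145,6)"
```

```text
shift mm [-1.8  2.1  0.6] rot deg [ 0.4  0.6 -0.4] q6 -0.9228370136125583 open 0.444 F [-0.5 -0.2 -0.4] t 15.3833
```

Within about 1 mm of the floor. Open a little (to about 60 mm), then lift.

jog_arm:
  targets: "0 0 0 0 0 0 0;0 0 0 0 0 0 0.1;0 0 0 0 0 0 0.2;0 0 0 0 0 0 0.3;0 0 0 0 0 0 0.3;0 0 15 0 0 0 0.3;0 0 25 0 0 0 0.3;0 0 30 0 0 0 0.3;0 0 30 0 0 0 0.3;0 0 20 0 0 0 0.3"

```text
time: 16.22
eef_pos: [0.5228, -0.4007, 0.1355]
tcp_rot: [0.666, 0.746, 0.001, -0.0]
contact_force: [1.1, -0.1, 0.4]
opening: 0.65
```

```bash
python3 -c "
from h import *
p=read_camera('wrist'); p=read_camera('wrist');cv2.imwrite('pics/w16.png',p['pixels']);corr(.425,-.143,.15,6)"
```

```text
shift mm [-99.6 259.5  11.4] rot deg [ 0.2  0.4 -0.4] q6 -0.922175608656306 open 0.65 F [-0.2  0.3 -0.5] t 16.3167
```

View pics/w16.png

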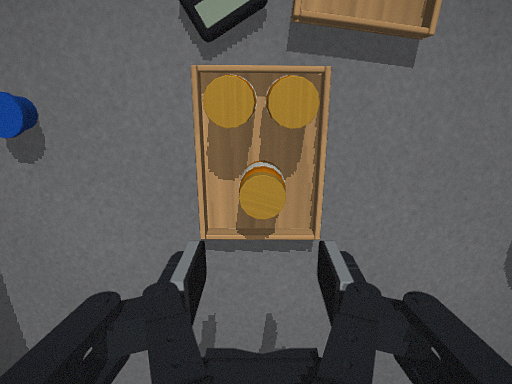

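jog_arm:
  targets: "-8 26 2 0 0 7 0.3;-9 26 2 0 0 7 0.3;-9 26 0 0 0 7 0.3;-9 26 0 0 0 7 0.3;-9 26 0 0 0 6 0.3;-9 26 0 0 0 0 0.3;-9 26 0 0 0 0 0.3;-9 26 0 0 0 0 0.3;-9 26 0 0 0 0 0.3;0 0 0 0 0 0 0.3"

```text
time: 17.15
eef_pos: [0.437, -0.1595, 0.142]
tcp_rot: [0.409, 0.912, 0.003, 0.003]
contact_force: [0.3, 0.2, -0.5]
opening: 0.648
```

```bash
python3 -c "
from h import *
p=read_camera('wrist'); p=read_camera('wrist');p=read_camera('wrist');cv2.imwrite('pics/w17.png',p['pixels']);corr(.42,-.142,.1,40)
for m in silhouettes('milk_pot',p)[:3]:
    ys,xs=np.nonzero(m['mask']); print(m['p'],m['uv'],xs.min(),xs.max(),ys.min(),ys.max(),onz(p,m['uv'],.022))
"
```

```text
shift mm [-19.5  21.8 -43.5] rot deg [ 0.   0.7 -1.6] q6 -1.30571497459551 open 0.647 F [ 0.3 -0.3 -0. ] t 17.3
0.72 [21.5, 246.0] 0 44 225 266 [ 0.30928384 -0.35844569  0.022     ]
```

View pics/w17.png

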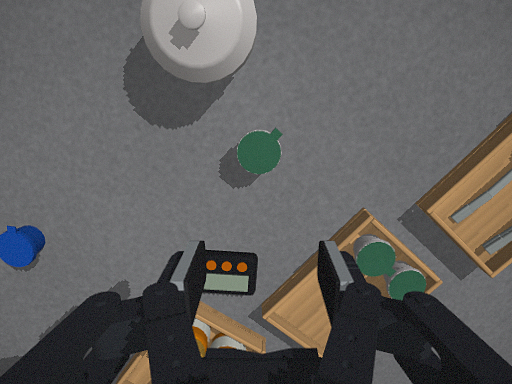

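```bash
python3 -c "
from h import *
p=read_camera('wrist');a=onz(p,(259,153),.025);print(a,onz(p,(199,25),.03));corr(a[0],a[1],.08,10)
"
```

```text
[ 0.42005468 -0.14415454  0.025     ] [ 0.32362165 -0.10118421  0.03      ]
shift mm [-19.9  20.5 -63.7] rot deg [  0.2   0.6 -31.5] q6 -1.3056513274527783 open 0.651 F [ 0.2 -0.6 -0. ] t 17.4
```

jog_arm:
  targets: "-12 10 -10 0 0 -7 0.3;-8 10 -20 0 0 -7 0.3;0 0 -20 0 0 -7 0.3;0 0 -20 0 0 -7 0.3;0 0 0 0 0 -3 0.3;0 0 0 0 0 0 0.3"

```text
time: 17.9
eef_pos: [0.4235, -0.152, 0.0739]
tcp_rot: [0.649, 0.761, -0.002, 0.01]
contact_force: [-0.0, -0.3, 0.8]
opening: 0.65
```

```bash
python3 -c "
from h import *
p=read_camera('wrist');p=read_camera('wrist');p=read_camera('wrist');corr(.420,-.1442,.004,10);cv2.imwrite('pics/w18.png',p['pixels'])
"
```

```text
shift mm [ -3.7   7.7 -70.8] rot deg [0.9 0.8 0.7] q6 -0.7243516619525826 open 0.648 F [ 0.2 -0.5 -0.6] t 18.05
```

View pics/w18.png

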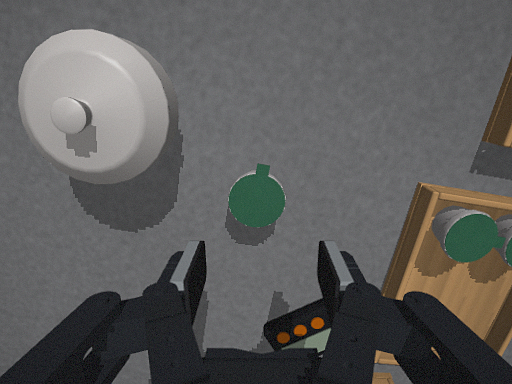

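jog_arm:
  targets: "-4 7 -10 0.9 0.8 0 0.3;-2 1 -18 0 0 0 0.3;-2 1 -18 0 0 0 0.3;-2 1 -10 0 0 0 0.3;-1 0 -5 0 0 0 0.3;0 0 0 0 0 0 0.3"

```text
time: 18.55
eef_pos: [0.4153, -0.1433, 0.014]
tcp_rot: [0.646, 0.763, 0.001, 0.003]
contact_force: [0.0, -0.0, 0.2]
opening: 0.649
```

```bash
python3 -c "
from h import *
p=read_camera('wrist');p=read_camera('wrist');p=read_camera('wrist');corr(.420,-.1442,.004,10);cv2.imwrite('pics/w19.png',p['pixels'])
"
```

```text
shift mm [  3.3  -0.  -11.6] rot deg [0.2 0.5 0.5] q6 -0.7316186101665554 open 0.647 F [-0.2  0.2 -0.5] t 18.7
```

View pics/w19.png

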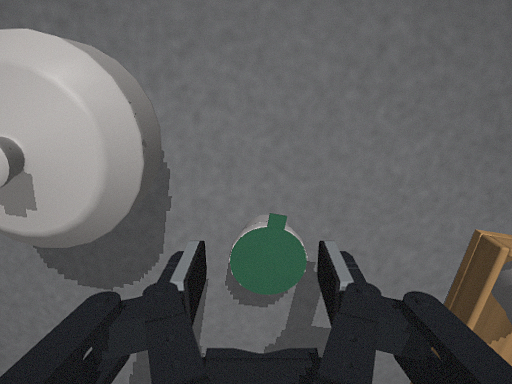

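jog_arm:
  targets: "2 0 -5 0 0 0 0.3;0 0 -4 0 0 0 0.3;0 0 -3 0 0 0 0.3;0 0 0 0 0 0 0.3"

```text
time: 19.03
eef_pos: [0.4214, -0.1456, 0.0053]
tcp_rot: [0.646, 0.763, 0.002, 0.008]
contact_force: [0.8, -0.1, -0.3]
opening: 0.649
```

```bash
python3 -c "
from h import *
p=read_camera('wrist');corr(.420,-.1442,.004,10)
"
```

```text
shift mm [-1.6  1.5 -1.5] rot deg [0.4 0.8 0.5] q6 -0.7292552505966365 open 0.65 F [ 0.2 -0.3  0.8] t 19.0833
```

jog_arm:
  targets: "0 0 0 0 0 0 -0.2;0 0 0 0 0 0 -1;0 0 0 0 0 0 -1;0 0 0 0 0 0 -1;0 0 0 0 0 0 -1;0 0 10 0 0 0 -1;0 0 20 0 0 0 -1;0 0 25 0 0 0 -1;0 0 25 0 0 0 -1;0 0 0 0 0 0 -1"
  force: 25

```text
time: 19.92
eef_pos: [0.4197, -0.1445, 0.0895]
tcp_rot: [0.646, 0.763, 0.002, 0.005]
contact_force: [0.1, -1.2, 1.1]
opening: 0.426
```

```bash
python3 -c "
from h import *
p=read_camera('wrist');p=read_camera('wrist');p=read_camera('wrist');corr(.587,-.212,.09,0);cv2.imwrite('pics/w20.png',p['pixels'])
"
```

```text
shift mm [170.5 -69.4   5.7] rot deg [-0.   0.1 -9.5] q6 -0.7287873872931643 open 0.428 F [-0.6  0.4 -0.4] t 20.0667
```

View pics/w20.png

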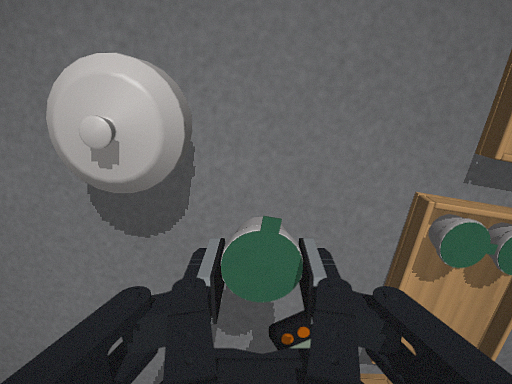

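Pot held by its rim. Move over to the milk box, its free end.

jog_arm:
  targets: "25 -10 3 0 0 -4.5 -1;28 -12 3 0 0 -5 -1;28 -12 3 0 0 0 -1;28 -12 0 0 0 0 -1;28 -12 0 0 0 0 -1;28 -12 0 0 0 0 -1;0 0 0 0 0 0 -1;0 0 0 0 0 0 -1"

```text
time: 20.73
eef_pos: [0.5769, -0.2088, 0.0752]
tcp_rot: [0.71, 0.704, -0.003, -0.015]
contact_force: [0.4, 0.3, 0.4]
opening: 0.43
```

```bash
python3 -c "
from h import *
p=read_camera('wrist');p=read_camera('wrist');p=read_camera('wrist');corr(.587,-.212,.06,0);cv2.imwrite('pics/w21.png',p['pixels'])
"
```

```text
shift mm [ 11.1  -3.8 -16.3] rot deg [-1.  -1.4  0.5] q6 -0.5055767343717138 open 0.427 F [ 0.   0.1 -0.4] t 20.8833
```

View pics/w21.png

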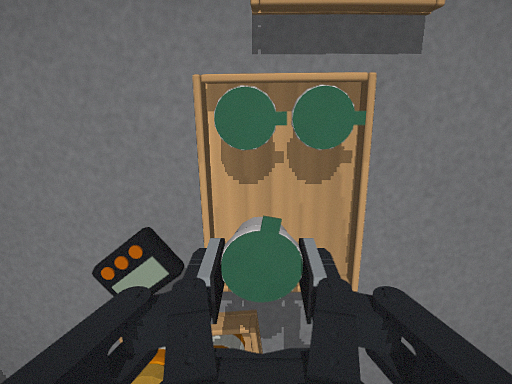

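```bash
python3 -c "
from h import *
p=read_camera('wrist')
a,b=onz(p,(194,75),.022),onz(p,(374,73),.022);print(a,b,(a+b)/2)"
```

```text
[ 0.53476751 -0.11937198  0.022     ] [ 0.640888   -0.11913875  0.022     ] [ 0.58782775 -0.11925537  0.022     ]
```

jog_arm:
  targets: "9 -4 -10 -1 -1.4 0 -1;0 0 -15 0 0 0 -1;0 0 -15 0 0 0 -1;0 0 0 0 0 0 -1"

```text
time: 21.27
eef_pos: [0.5827, -0.211, 0.0382]
tcp_rot: [0.71, 0.704, 0.0, 0.002]
contact_force: [-2.0, 0.1, -0.9]
opening: 0.425
```

```bash
python3 -c "
from h import *
p=read_camera('wrist');p=read_camera('wrist');p=read_camera('wrist');corr(.585,-.216,.0105,0)
"
```

```text
shift mm [ -0.3  -3.5 -31.3] rot deg [0.4 0.5 0.5] q6 -0.5004991211870271 open 0.431 F [ 1.7  0.6 -0.8] t 21.4167
```

jog_arm:
  targets: "0 -2 -12 0 0 0 -1;0 0 -10 0 0 0 -1;0 0 -6 0 0 0 -1;0 0 -3 0 0 0 -1;0 0 0 0 0 0 -1;0 0 0 0 0 0 -1"

```text
time: 21.92
eef_pos: [0.5867, -0.2156, 0.0113]
tcp_rot: [0.71, 0.704, 0.002, 0.008]
contact_force: [-0.0, -0.0, -0.5]
opening: 0.431
```

```bash
python3 -c "
from h import *
p=read_camera('wrist');corr(.587,-.216,.0105,0)
"
```

```text
shift mm [ 0.3 -0.4 -0.8] rot deg [0.5 0.8 0.5] q6 -0.5036649742850619 open 0.424 F [ 0.4 -0.3 -1. ] t 21.9667
```

jog_arm:
  targets: "0 0 -1.5 0 0 0 -1;0 0 0 0 0 0 0;0 0 0 0 0 0 0.2;0 0 0 0 0 0 0.2;0 0 0 0 0 0 0.2;0 0 15 0 0 0 0.2;0 0 25 0 0 0 0.2;0 0 35 0 0 0 0.2;0 0 35 0 0 0 0.6;0 0 0 0 0 0 1"

```text
time: 22.8
eef_pos: [0.5853, -0.2147, 0.1265]
tcp_rot: [0.71, 0.704, 0.001, 0.006]
contact_force: [1.5, -0.5, 1.0]
opening: 0.864
```

```bash
python3 -c "
from h import *
p=read_camera('wrist');p=read_camera('wrist');cv2.imwrite('pics/w22.png',p['pixels']);corr(.42,.153,.15,0)
"
```

```text
shift mm [-162.6  366.3   29.2] rot deg [0.2 0.2 0.5] q6 -0.5039024217339481 open 0.993 F [ 0.4 -0.3 -0.4] t 22.9
```

View pics/w22.png

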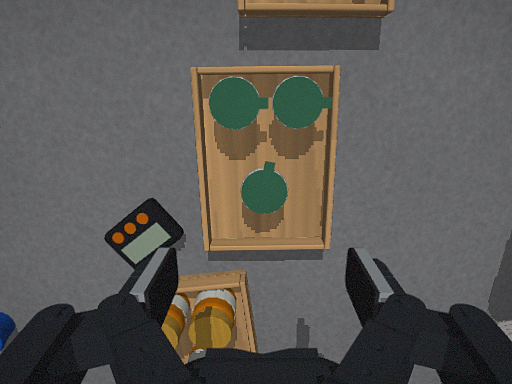

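jog_arm:
  targets: "-16 36 5 0 0 7 1;-16 36 5 0 0 7 1;-16 36 5 0 0 7 1;-16 36 5 0 0 7 1;-16 36 5 0 0 7 1;-16 36 5 0 0 7 1;-16 36 5 0 0 7 1;-16 36 5 0 0 7 1;-10 36 0 0 0 7 1;0 0 0 0 0 0 1"

```text
time: 23.73
eef_pos: [0.4273, 0.1208, 0.15]
tcp_rot: [0.222, 0.975, -0.002, -0.008]
contact_force: [0.4, 0.4, -0.8]
opening: 0.997
```

```bash
python3 -c "
from h import *
p=read_camera('wrist');p=read_camera('wrist');p=read_camera('wrist');cv2.imwrite('pics/w23.png',p['pixels']);corr(.42,.153,.10,63)
for m in silhouettes('cup_white',p)[:2]: print(m['p'],m['uv'],onz(p,m['uv'],.03))
"
```

```text
shift mm [-10.1  36.7 -50.4] rot deg [ 0.1 -0.8 -0.8] q6 -1.0758588919226604 open 1.0 F [ 0.2 -0.1  0.4] t 23.8833
0.59 [297.5, 163.9] [0.42307554 0.15315734 0.03      ]
```

View pics/w23.png

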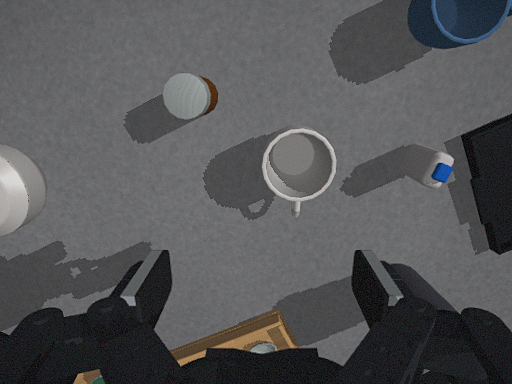

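```bash
python3 -c "
from h import *
p=read_camera('wrist');a=onz(p,(299,164),.056);print(a);corr(a[0],a[1],.08,64)
print(onz(p,(440,170),.05),onz(p,(187,95),.05))
"
```

```text
[0.41924979 0.15238046 0.056     ]
shift mm [-11.8  37.1 -70.8] rot deg [ 0.1 -0.8  0.3] q6 -1.0759501970403136 open 1.001 F [ 0.1  0.4 -0. ] t 23.9833
[0.47449482 0.25157253 0.05      ] [0.33651113 0.09955886 0.05      ]
```

jog_arm:
  targets: "-8 25 -10 0 -0.8 0 1;-4 12 -15 0 0 0 1;0 0 -25 0 0 0 1;0 0 -15 0 0 0 1;0 0 0 0 0 0 1;0 0 0 0 0 0 1"

```text
time: 24.48
eef_pos: [0.4245, 0.1453, 0.0845]
tcp_rot: [0.238, 0.971, -0.001, 0.002]
contact_force: [1.0, -0.5, -0.2]
opening: 1.001
```

```bash
python3 -c "
from h import *
p=read_camera('wrist');p=read_camera('wrist');p=read_camera('wrist');cv2.imwrite('pics/w24.png',p['pixels']);corr(.4192,.1524,.018,64)
"
```

```text
shift mm [ -6.    6.5 -67.8] rot deg [0.2 0.4 1.5] q6 -0.9821571186361244 open 1.001 F [ 0.1 -0.2  0.7] t 24.6333
```

View pics/w24.png

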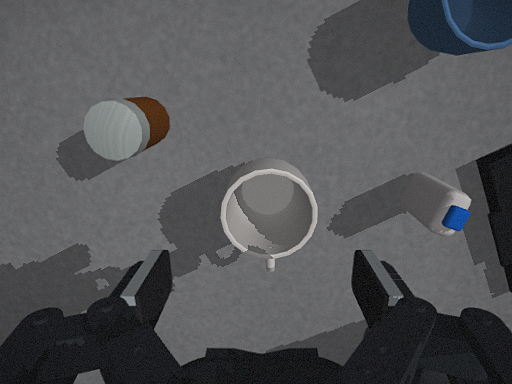

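jog_arm:
  targets: "-5 6 -8 0 0 1.5 1;-2 -1 -15 0 0 0 1;-2 -1 -15 0 0 0 1;-2 -1 -10 0 0 0 1;0 0 0 0 0 0 1;0 0 0 0 0 0 1"

```text
time: 25.13
eef_pos: [0.4179, 0.1501, 0.0409]
tcp_rot: [0.223, 0.975, 0.002, 0.01]
contact_force: [-0.0, 0.1, 0.3]
opening: 0.999
```

```bash
python3 -c "
from h import *
p=read_camera('wrist');p=read_camera('wrist');cv2.imwrite('pics/w25.png',p['pixels']);corr(.4192,.1524,.018,64)
"
```

```text
shift mm [  1.    2.3 -23.3] rot deg [ 0.   1.2 -0.2] q6 -1.0014369189966583 open 0.998 F [1.1 0.1 1. ] t 25.2333
```

View pics/w25.png

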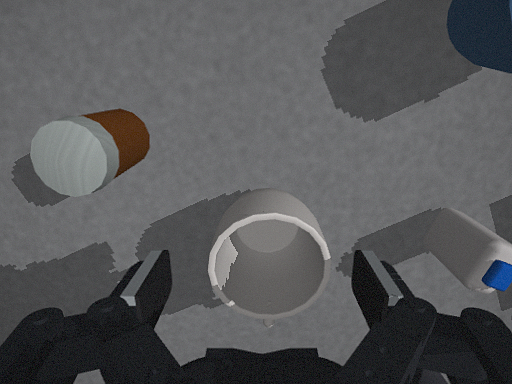

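jog_arm:
  targets: "0 2 -8 0 1.2 0 1;-2 -1 -8 0 0 0 1;-2 -1 -6 0 0 0 1;0 0 0 0 0 0 1;0 0 0 0 0 0 1"

```text
time: 25.65
eef_pos: [0.4168, 0.1506, 0.0215]
tcp_rot: [0.222, 0.975, 0.001, 0.004]
contact_force: [-0.6, 0.3, 0.7]
opening: 1.001
```

```bash
python3 -c "
from h import *
p=read_camera('wrist');p=read_camera('wrist');cv2.imwrite('pics/w26.png',p['pixels']);corr(.4192,.1524,.018,64)
"
```

```text
shift mm [ 2.4  1.7 -3.6] rot deg [-0.   0.4 -0.3] q6 -1.0046979902461415 open 0.999 F [1.1 0.2 0.2] t 25.75
```

View pics/w26.png

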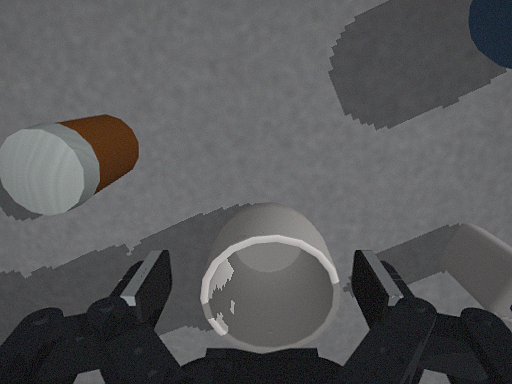

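jog_arm:
  targets: "2 2 -2 0 0 0 1;0 0 0 0 0 0 0.6;0 0 0 0 0 0 0.5;0 0 0 0 0 0 0.3;0 0 0 0 0 0 0;0 0 0 0 0 0 -1;0 0 0 0 0 0 -1;0 0 0 0 0 0 -1"
  force: 30

```text
time: 26.42
eef_pos: [0.4199, 0.153, 0.0204]
tcp_rot: [0.222, 0.975, 0.001, 0.005]
contact_force: [0.1, -0.2, -0.0]
opening: 0.658
```

```bash
python3 -c "
from h import *
p=read_camera('wrist');p=read_camera('wrist');cv2.imwrite('pics/w27.png',p['pixels']);corr(.4192,.1524,.1,64)
"
```

```text
shift mm [-0.7 -0.6 79.6] rot deg [-0.   0.6 -0.3] q6 -1.0001897852619475 open 0.658 F [-0.6 -0.2  0.1] t 26.5167
```

View pics/w27.png

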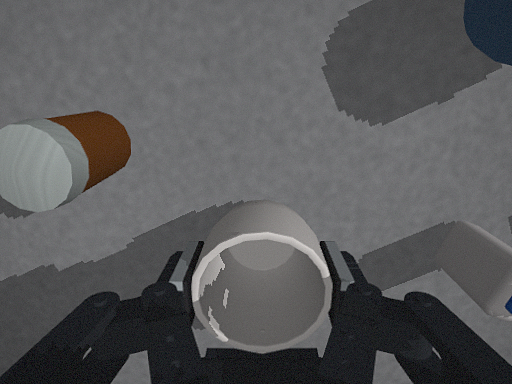

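jog_arm:
  targets: "0 0 8 0 0 0 -1;0 0 15 0 0 0 -1;0 0 25 0 0 0 -1;0 0 30 0 0 0 -1;0 0 30 0 0 0 -1;0 0 20 0 0 0 -1;0 0 0 0 0 0 -1"

```text
time: 27.1
eef_pos: [0.4141, 0.1522, 0.1526]
tcp_rot: [0.222, 0.975, -0.0, -0.0]
contact_force: [1.1, -0.8, -0.9]
opening: 0.658
```

```bash
python3 -c "
from h import *
p=read_camera('wrist');p=read_camera('wrist');cv2.imwrite('pics/w28.png',p['pixels']);corr(.54,.343,.15,0)
"
```

```text
shift mm [128.  191.1   1.5] rot deg [ -0.2  -0.4 -64.3] q6 -1.000383453645106 open 0.657 F [ 0.4  0.2 -1.4] t 27.2
```

View pics/w28.png

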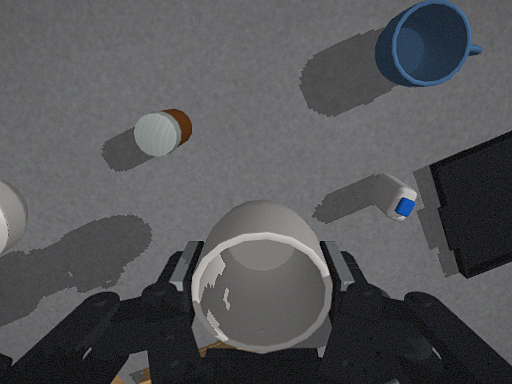

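jog_arm:
  targets: "8 22 4 0 0 -7 -1;12 22 3 0 0 -7 -1;14 22 2 0 0 -7 -1;14 22 2 0 0 -7 -1;14 22 2 0 0 -7 -1;14 22 2 0 0 -7 -1;14 22 2 0 0 -7 -1;14 22 0 0 0 -7 -1;14 12 0 0 0 -7 -1;0 0 0 0 0 0 -1"

```text
time: 28.03
eef_pos: [0.5188, 0.3434, 0.1361]
tcp_rot: [0.709, 0.705, -0.013, -0.02]
contact_force: [-0.0, -0.4, -0.4]
opening: 0.659
```

```bash
python3 -c "
from h import *
p=read_camera('wrist');p=read_camera('wrist');p=read_camera('wrist');cv2.imwrite('pics/w29.png',p['pixels']);corr(.54,.343,.08,0)
p=read_camera('scene');cv2.imwrite('pics/s29.png',p['pixels'])
"
```

```text
shift mm [ 23.6   1.8 -56.2] rot deg [-0.5 -2.8  0.1] q6 0.39722714812801485 open 0.656 F [-0.   0.1 -1.4] t 28.1833
```

View pics/w29.png

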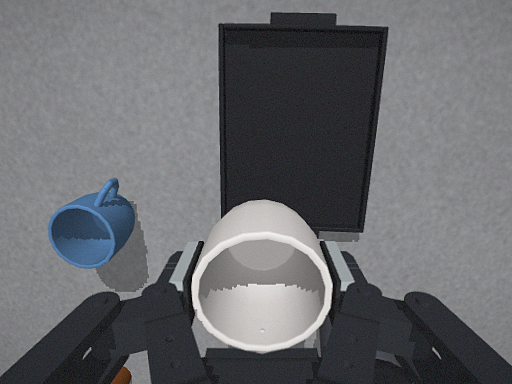

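View pics/s29.png

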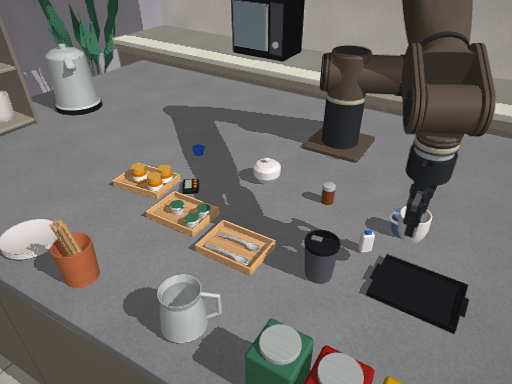

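```bash
python3 -c "
from h import *
p=read_camera('wrist')
a,b,c=[onz(p,q,.014) for q in [(220,26),(387,29),(364,232)]];print(a,b,c,(a+c)/2, np.linalg.norm(a-b),np.linalg.norm(b-c))
print(onz(p,(84,237),.056))
"
```

```text
[0.4785376  0.46905315 0.014     ] [0.60581959 0.46620975 0.014     ] [0.60318301 0.29872579 0.014     ] [0.54086031 0.38388947 0.014     ] 0.12731374348876295 0.16750471269698625
[0.36762811 0.3083471  0.056     ]
```

jog_arm:
  targets: "12 0 -5 -0.5 -2.8 0 -1;11 -1 -15 0 0 0 -1;0 0 -20 0 0 0 -1;0 0 -15 0 0 0 -1;0 0 0 0 0 0 -1;0 0 0 0 0 0 -1"

```text
time: 28.78
eef_pos: [0.5394, 0.336, 0.0845]
tcp_rot: [0.707, 0.707, 0.003, 0.002]
contact_force: [-0.7, 0.8, -1.9]
opening: 0.657
```

```bash
python3 -c "
from h import *
p=read_camera('wrist');p=read_camera('wrist');p=read_camera('wrist');cv2.imwrite('pics/w30.png',p['pixels']);corr(.5405,.342,.025,0)
"
```

```text
shift mm [  0.4   5.4 -60.6] rot deg [-0.2  0.6  0. ] q6 0.3999471445882687 open 0.658 F [ 0.1 -0.7 -1.6] t 28.9333
```

View pics/w30.png

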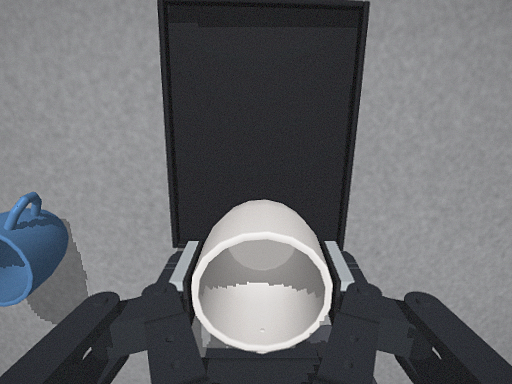

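jog_arm:
  targets: "0 6 -10 0 0 0 -1;0 1 -14 0 0 0 -1;0 0 -14 0 0 0 -1;0 0 -8 0 0 0 -1;0 0 -5 0 0 0 -1;0 0 0 0 0 0 -1;0 0 0 0 0 0 -1"

```text
time: 29.52
eef_pos: [0.5417, 0.3461, 0.0335]
tcp_rot: [0.707, 0.707, 0.008, 0.004]
contact_force: [-0.3, 0.1, -0.7]
opening: 0.662
```

```bash
python3 -c "
from h import *
p=read_camera('wrist');p=read_camera('wrist');p=read_camera('wrist');cv2.imwrite('pics/w31.png',p['pixels']);corr(.5405,.342,.025,0)
"
```

```text
shift mm [-1.6 -4.2 -9.5] rot deg [-0.4  1.  -0. ] q6 0.41117319765244936 open 0.655 F [-0.3 -0.5 -1.3] t 29.6667
```

View pics/w31.png

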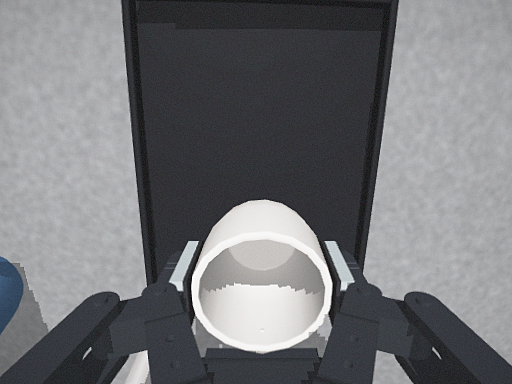

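jog_arm:
  targets: "-1 -2 -4 0 1 0 -1;0 0 -3 0 0 0 -1;0 0 -2 0 0 0 -1;0 0 0 0 0 0 -1;0 0 0 0 0 0 -1"

```text
time: 30.08
eef_pos: [0.5427, 0.3445, 0.0269]
tcp_rot: [0.707, 0.707, 0.004, -0.002]
contact_force: [-0.0, -0.0, -0.7]
opening: 0.657
```

```bash
python3 -c "
from h import *
p=read_camera('wrist');p=read_camera('wrist');corr(.5405,.342,.025,0)
"
```

```text
shift mm [-2.2 -2.5 -2. ] rot deg [-0.5  0.1 -0. ] q6 0.3997327348461858 open 0.659 F [-0.4 -0.5 -0.9] t 30.1833
```

jog_arm:
  targets: "0 0 -2 0 0 0 -1;0 0 -1 0 0 0 -1;0 0 0 0 0 0 -1;0 0 0 0 0 0 -1"

```text
time: 30.52
eef_pos: [0.543, 0.3447, 0.0247]
tcp_rot: [0.707, 0.707, 0.004, -0.002]
contact_force: [0.6, 0.6, -0.8]
opening: 0.654
```

```bash
python3 -c "
from h import *
p=read_camera('wrist');p=read_camera('wrist');corr(.5405,.342,.025,0)
"
```

```text
shift mm [-2.5 -2.8  0.2] rot deg [-0.5  0.2 -0. ] q6 0.39968713048209065 open 0.656 F [ 0.3  0.6 -0.8] t 30.6167
```

jog_arm:
  targets: "0 0 -1 0 0 0 -1;0 0 0 0 0 0 -1;0 0 0 0 0 0 0.4;0 0 0 0 0 0 0.5;0 0 0 0 0 0 0.6;0 0 0 0 0 0 0.8;0 0 0 0 0 0 0.8;0 0 0 0 0 0 0.8"

```text
time: 31.28
eef_pos: [0.5443, 0.3454, 0.0254]
tcp_rot: [0.707, 0.707, 0.006, -0.001]
contact_force: [0.0, 0.6, -0.5]
opening: 0.898
```

```bash
python3 -c "
from h import *
p=read_camera('wrist');p=read_camera('wrist');cv2.imwrite('pics/w32.png',p['pixels']);corr(.5405,.342,.025,0)
"
```

```text
shift mm [-3.8 -3.4 -0.4] rot deg [-0.6  0.3 -0. ] q6 0.39968593722332113 open 0.901 F [-0.1  0.3  0.4] t 31.3833
```

View pics/w32.png

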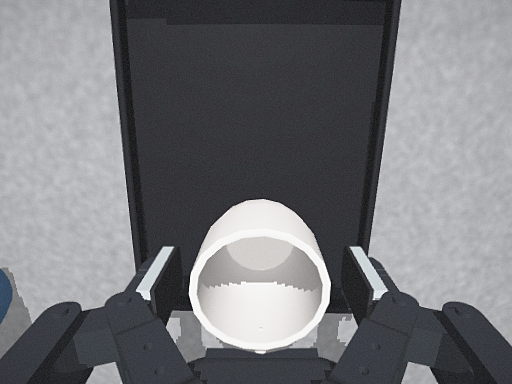

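jog_arm:
  targets: "0 0 15 0 0 0 0.8;0 0 25 0 0 0 0.8;0 0 35 0 0 0 1;0 0 35 0 0 0 1;-20 0 20 0 0 -6 1;-30 -4 0 0 0 -6 1;-30 -5 0 0 0 -6 1;-30 -5 0 0 0 -6 1;-25 -5 0 0 0 -5 1;0 0 0 0 0 0 1"

```text
time: 32.22
eef_pos: [0.4054, 0.325, 0.1719]
tcp_rot: [0.868, 0.496, 0.012, -0.001]
contact_force: [0.3, 1.1, -0.4]
opening: 0.999
```

```bash
python3 -c "
from h import *
p=read_camera('wrist');p=read_camera('wrist');p=read_camera('wrist');cv2.imwrite('pics/w33.png',p['pixels']);corr(.367,.312,.1,-28)
for m in silhouettes('cup_blue',p)[:2]: print(m['p'],m['uv'],onz(p,m['uv'],.03))
"
```

```text
shift mm [-43.1 -13.9 -72.7] rot deg [-0.9  1.3  2.4] q6 1.006035459749902 open 1.001 F [-1.   0.4 -0.4] t 32.3667
0.8 [226.0, 225.4] [0.35809654 0.30483803 0.03      ]
```

View pics/w33.png

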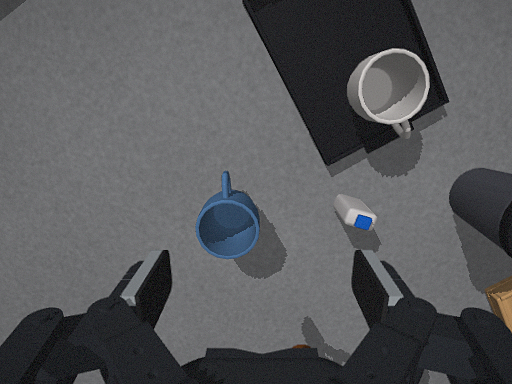

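```bash
python3 -c "
from h import *
p=read_camera('wrist');a=onz(p,(228,229),.056);print(a);corr(a[0],a[1],.085,-30)
"
```

```text
[0.36704491 0.3090644  0.056     ]
shift mm [-43.5 -16.7 -87. ] rot deg [-0.8  1.3  0.5] q6 1.0064249682966975 open 1.001 F [ 0.1 -0.5  0.8] t 32.4667
```

jog_arm:
  targets: "-22 -9 -10 -0.8 1.3 0 1;-20 -8 -15 0 0 0 1;0 0 -25 0 0 0 1;0 0 -25 0 0 0 1;0 0 -10 0 0 0 1;0 0 0 0 0 0 1;0 0 0 0 0 0 1"

```text
time: 33.05
eef_pos: [0.3756, 0.3093, 0.087]
tcp_rot: [0.869, 0.496, 0.002, -0.0]
contact_force: [-0.3, 0.1, -0.0]
opening: 1.001
```

```bash
python3 -c "
from h import *
p=read_camera('wrist');p=read_camera('wrist');p=read_camera('wrist');cv2.imwrite('pics/w34.png',p['pixels']);corr(.367,.309,.019,-30)
"
```

```text
shift mm [ -9.3  -0.8 -69.3] rot deg [-0.2  0.4  0.6] q6 1.0136333204048158 open 1.001 F [-0.4 -0.3 -0.1] t 33.2
```

View pics/w34.png

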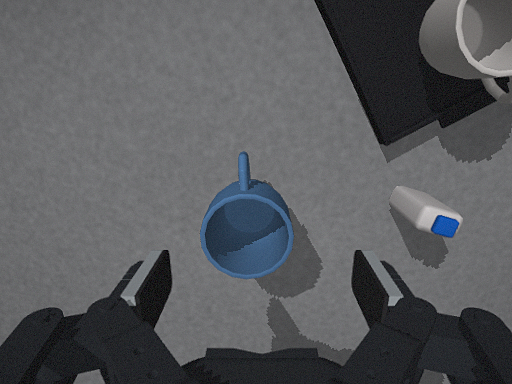

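```bash
python3 -c "
from h import *
p=read_camera('wrist');a=onz(p,(246.5,235.5),.056);print(a);corr(a[0],a[1],.019,-30)
"
```

```text
[0.36545321 0.31003605 0.056     ]
shift mm [-10.8   0.2 -69.5] rot deg [-0.2  0.4  0.6] q6 1.0136578065086395 open 1.003 F [ 0.5 -0.5  0. ] t 33.25
```

jog_arm:
  targets: "-9 1 -4 0 0 0 1;-3 0 -14 0 0 0 1;-2 -1 -14 0 0 0 1;-2 -1 -10 0 0 0 1;0 0 0 0 0 0 1;0 0 0 0 0 0 1"

```text
time: 33.75
eef_pos: [0.3613, 0.3114, 0.0501]
tcp_rot: [0.868, 0.496, 0.01, -0.0]
contact_force: [-0.9, 0.3, -0.2]
opening: 1.0
```

```bash
python3 -c "
from h import *
p=read_camera('wrist');p=read_camera('wrist');cv2.imwrite('pics/w35.png',p['pixels']);corr(.366,.3098,.019,-30)
"
```

```text
shift mm [  4.5  -1.6 -31.4] rot deg [-0.6  1.   0.5] q6 1.0304423227615633 open 0.998 F [0.2 0.8 0.1] t 33.85
```

View pics/w35.png

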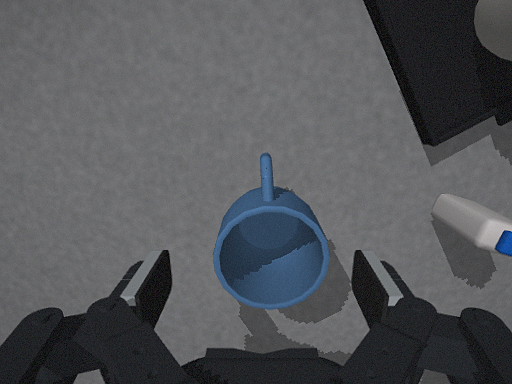

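jog_arm:
  targets: "3 -1 -6 0 0 0 1;-1 -1 -10 -0.6 1 0 1;-1 -1 -10 0 0 0 1;-1 -1 -5 0 0 0 1;0 0 0 0 0 0 1;0 0 0 0 0 0 1"

```text
time: 34.35
eef_pos: [0.3646, 0.3083, 0.0199]
tcp_rot: [0.868, 0.496, 0.003, 0.0]
contact_force: [-0.8, 0.9, 0.3]
opening: 0.999
```

```bash
python3 -c "
from h import *
p=read_camera('wrist');p=read_camera('wrist');cv2.imwrite('pics/w36.png',p['pixels']);corr(.366,.3098,.019,-30)
"
```

```text
shift mm [ 1.3  1.4 -1.2] rot deg [-0.2  0.3  0.6] q6 1.023041966286195 open 0.999 F [ 0.  -0.2  0.3] t 34.45
```

View pics/w36.png

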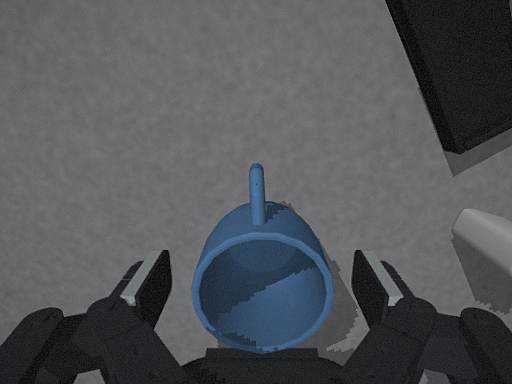

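Centred (column 262). Close.

jog_arm:
  targets: "0 0 0 0 0 0 0.6;0 0 0 0 0 0 0.5;0 0 0 0 0 0 0.3;0 0 0 0 0 0 0;0 0 0 0 0 0 -1;0 0 0 0 0 0 -1;0 0 0 0 0 0 -1"

```text
time: 35.03
eef_pos: [0.3651, 0.3088, 0.0214]
tcp_rot: [0.868, 0.496, 0.004, 0.0]
contact_force: [0.0, -0.0, 0.4]
opening: 0.662
```

jog_arm:
  targets: "0 0 8 0 0 0 -1;0 0 15 0 0 0 -1;0 0 25 0 0 0 -1;0 0 30 0 0 0 -1;0 0 30 0 0 0 -1;0 0 20 0 0 0 -1;0 0 0 0 0 0 -1;0 0 0 0 0 0 -1"

```text
time: 35.7
eef_pos: [0.3604, 0.3063, 0.1542]
tcp_rot: [0.868, 0.496, 0.0, 0.0]
contact_force: [0.8, -0.6, -2.2]
opening: 0.66
```

```bash
python3 -c "
from h import *
p=read_camera('wrist');p=read_camera('wrist');cv2.imwrite('pics/w37.png',p['pixels']);corr(.5405,.426,.14,0)
"
```

```text
shift mm [180.4 119.9 -13. ] rot deg [ 0.1 -0.1 30.5] q6 1.0228073889607179 open 0.659 F [ 0.  -0.6 -2.7] t 35.8
```

View pics/w37.png

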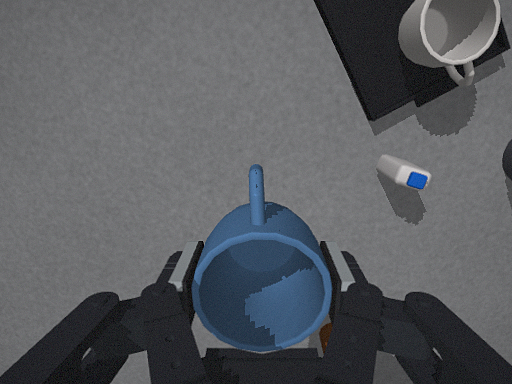

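jog_arm:
  targets: "15 15 2 0 0 4 -1;22 16 2 0 0 5 -1;24 16 2 0 0 5 -1;24 16 2 0 0 5 -1;24 15 2 0 0 5 -1;24 15 2 0 0 5 -1;24 15 0 0 0 1 -1;20 10 0 0 0 0 -1;0 0 0 0 0 0 -1;0 0 0 0 0 0 -1"

```text
time: 36.63
eef_pos: [0.5318, 0.4218, 0.1342]
tcp_rot: [0.701, 0.713, -0.024, -0.002]
contact_force: [0.2, -0.3, -0.9]
opening: 0.66
```

```bash
python3 -c "
from h import *
p=read_camera('wrist');p=read_camera('wrist');p=read_camera('wrist');cv2.imwrite('pics/w38.png',p['pixels']);corr(.5405,.427,.09,0)
"
```

```text
shift mm [  9.6   5.6 -45.5] rot deg [ 1.8 -2.  -1. ] q6 0.5114074705231993 open 0.665 F [-0.1  0.  -1.8] t 36.7833
```

View pics/w38.png

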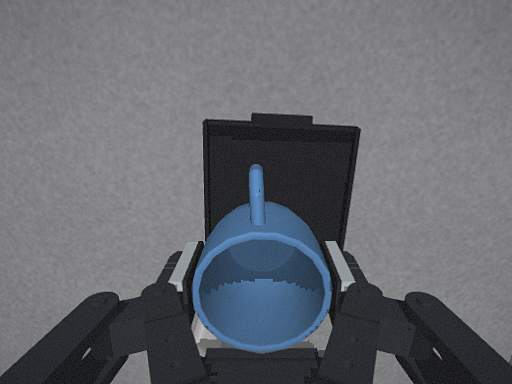

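jog_arm:
  targets: "9 6 -6 1.8 -2 -1 -1;0 0 -14 0 0 0 -1;0 0 -15 0 0 0 -1;0 0 -10 0 0 0 -1;0 0 0 0 0 0 -1;0 0 0 0 0 0 -1"

```text
time: 37.28
eef_pos: [0.5347, 0.4252, 0.0873]
tcp_rot: [0.707, 0.708, -0.003, -0.001]
contact_force: [0.9, 1.2, -1.8]
opening: 0.664
```

```bash
python3 -c "
from h import *
p=read_camera('wrist');p=read_camera('wrist');p=read_camera('wrist');corr(.5405,.427,.0265,0)
p=read_camera('scene');cv2.imwrite('pics/s39.png',cv2.resize(p['pixels'][170:340,300:500],None,fx=4,fy=3.5))
"
```

```text
shift mm [  4.9   1.3 -62. ] rot deg [ 0.1 -0.2 -0.1] q6 0.5215549243070617 open 0.662 F [-0.2  0.2 -0.6] t 37.4333
```

View pics/s39.png

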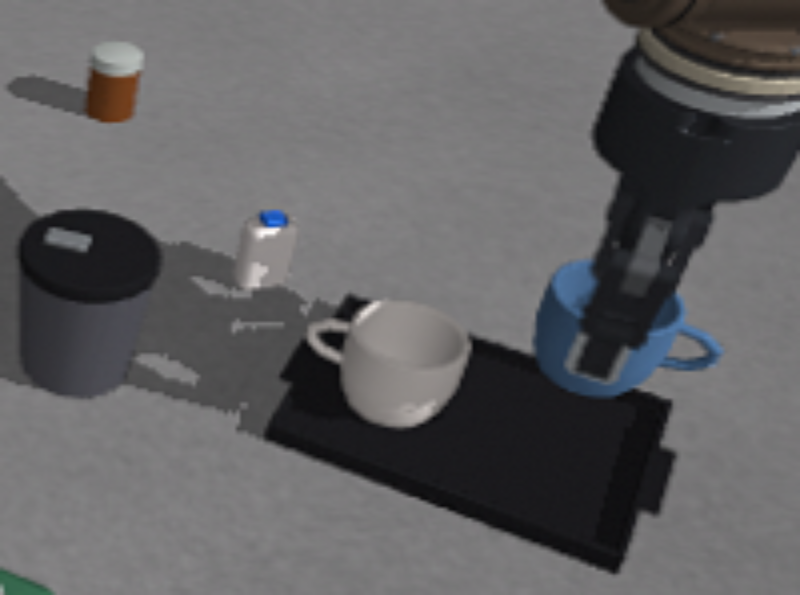

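White cup stands upright in the tray; the blue one is held level above its place. Lower.

jog_arm:
  targets: "4 2 -10 0 0 0 -1;0 0 -14 0 0 0 -1;0 0 -14 0 0 0 -1;0 0 -8 0 0 0 -1;0 0 -5 0 0 0 -1;0 0 0 0 0 0 -1;0 0 0 0 0 0 -1"

```text
time: 38.07
eef_pos: [0.5409, 0.4282, 0.0332]
tcp_rot: [0.707, 0.708, -0.0, -0.0]
contact_force: [0.2, -0.4, -1.3]
opening: 0.659
```

```bash
python3 -c "
from h import *
p=read_camera('wrist');p=read_camera('wrist');p=read_camera('wrist');cv2.imwrite('pics/w40.png',p['pixels']);corr(.5405,.427,.0265,0)
"
```

```text
shift mm [-0.9 -1.6 -7.9] rot deg [-0.1  0.1 -0.1] q6 0.5209551258322065 open 0.66 F [-0.1 -0.5 -1.4] t 38.2167
```

View pics/w40.png

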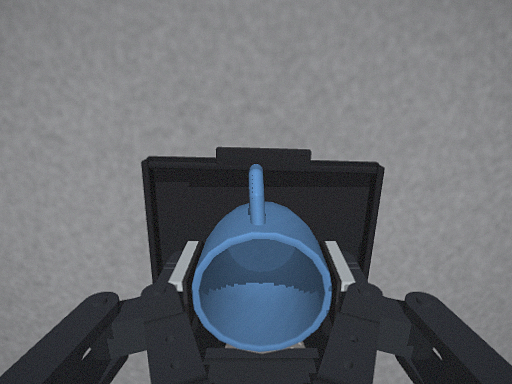

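jog_arm:
  targets: "0 0 -4 0 0 0 -1;0 0 -3 0 0 0 -1;0 0 -1.5 0 0 0 -1;0 0 0 0 0 0 -1;0 0 0 0 0 0 -1"

```text
time: 38.63
eef_pos: [0.543, 0.4296, 0.028]
tcp_rot: [0.707, 0.708, 0.003, 0.001]
contact_force: [0.2, 0.9, -2.7]
opening: 0.658
```

```bash
python3 -c "
from h import *
p=read_camera('wrist');p=read_camera('wrist');corr(.5405,.427,.0255,0)
"
```

```text
shift mm [-2.5 -2.5 -2.5] rot deg [-0.2  0.3 -0.1] q6 0.5209451613797893 open 0.66 F [-0.2  0.4 -1.6] t 38.7333
```

jog_arm:
  targets: "0 0 -2 0 0 0 -1;0 0 -1.5 0 0 0 -1;0 0 0 0 0 0 -1;0 0 0 0 0 0 -1"

```text
time: 39.07
eef_pos: [0.5435, 0.4299, 0.0256]
tcp_rot: [0.707, 0.708, 0.004, 0.001]
contact_force: [0.1, 0.5, -3.5]
opening: 0.66
```

```bash
python3 -c "
from h import *
for i in range(3): p=read_camera('wrist');corr(.5405,.427,.0255,0)
"
```

```text
shift mm [-3.  -2.8  0. ] rot deg [-0.2  0.4 -0.1] q6 0.5208698005252322 open 0.664 F [-0.8  0.1 -1.6] t 39.1167
shift mm [-3.  -2.9 -0. ] rot deg [-0.3  0.4 -0.1] q6 0.5208938089140646 open 0.658 F [-1.   0.1 -1.4] t 39.1667
shift mm [-3.  -2.8  0. ] rot deg [-0.2  0.4 -0.1] q6 0.5208597736199263 open 0.664 F [-0.4  0.1 -1.6] t 39.2167
```

jog_arm:
  targets: "0 0 -1.5 0 0 0 -1;0 0 0 0 0 0 -1;0 0 0 0 0 0 -1"

```text
time: 39.47
eef_pos: [0.5439, 0.4301, 0.026]
tcp_rot: [0.707, 0.708, 0.004, 0.001]
contact_force: [0.3, 0.6, -1.1]
opening: 0.663
```

```bash
python3 -c "
from h import *
for i in range(3): p=read_camera('wrist');corr(.5405,.427,.0255,0)
"
```

```text
shift mm [-3.3 -3.1 -0.4] rot deg [-0.2  0.4 -0.1] q6 0.5207779797907313 open 0.658 F [-0.4 -0.3 -1.9] t 39.5167
shift mm [-3.2 -2.9 -0.2] rot deg [-0.2  0.3 -0.1] q6 0.520762966304392 open 0.662 F [ 1.3 -0.4 -1.9] t 39.5667
shift mm [-3.1 -2.9 -0. ] rot deg [-0.2  0.3 -0.1] q6 0.5207913077327497 open 0.667 F [-1.1  0.5 -1.8] t 39.6167
```

jog_arm:
  targets: "0 0 -2 0 0 0 -1;0 0 -1 0 0 0 -1;0 0 0 0 0 0 0.4;0 0 0 0 0 0 0.5;0 0 0 0 0 0 0.6;0 0 0 0 0 0 0.8;0 0 0 0 0 0 0.8;0 0 0 0 0 0 0.8"

```text
time: 40.28
eef_pos: [0.5449, 0.4307, 0.0256]
tcp_rot: [0.706, 0.708, 0.004, 0.001]
contact_force: [0.6, 0.2, 0.2]
opening: 0.902
```

```bash
python3 -c "
from h import *
p=read_camera('wrist');corr(.5405,.427,.0255,0);cv2.imwrite('pics/w41.png',p['pixels'])
"
```

```text
shift mm [-4.4 -3.7 -0.1] rot deg [-0.3  0.4 -0.1] q6 0.5206920718038595 open 0.9 F [ 0.  -0.3 -1.1] t 40.3333
```

View pics/w41.png

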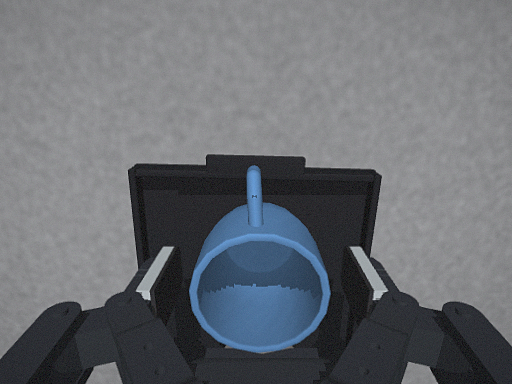

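Blue cup released on the tray floor. Lift off and back away for a full check.

jog_arm:
  targets: "0 0 15 0 0 0 0.8;0 0 25 0 0 0 0.8;0 0 35 0 0 0 0.8;0 0 40 0 0 0 1;0 0 40 0 0 0 1;-30 0 20 0 0 0 1;-40 0 0 0 0 0 1;-40 0 0 0 0 0 1;-20 0 0 0 0 0 1;0 0 0 0 0 0 1"

```text
time: 41.17
eef_pos: [0.4101, 0.4284, 0.2188]
tcp_rot: [0.708, 0.706, 0.009, 0.001]
contact_force: [-0.3, 0.3, -0.2]
opening: 1.002
```

```bash
python3 -c "
from h import *
p=read_camera('top');cv2.imwrite('pics/t42.png',p['pixels'])
q=read_camera('scene');cv2.imwrite('pics/s42.png',cv2.resize(q['pixels'][110:330,90:500],None,fx=1.95,fy=1.95))
w=read_camera('wrist');cv2.imwrite('pics/w42.png',w['pixels'])
for n in 'cup_white cup_blue milk_pot honey_jar spoon tumbler'.split():
  for m in mark_of(n,p)[:2]: print(n,m['p'],m['uv'],onz(p,m['uv'],.004)[:2])
print(get_state()['contact_force'],get_state()['time'])
"
```

```text
cup_white 0.85 [120.3, 168.2] [0.54287386 0.34220366]
cup_blue 0.7 [85.0, 168.6] [0.54490316 0.43055248]
milk_pot 0.69 [347.0, 141.8] [ 0.5901848  -0.21366103]
milk_pot 0.56 [417.6, 256.6] [ 0.30825819 -0.36376958]
honey_jar 0.69 [427.1, 163.3] [ 0.53071451 -0.40365487]
spoon 0.8 [261.7, 137.7] [ 0.6074467  -0.00648916]
tumbler 0.86 [182.5, 143.9] [0.5986389  0.18836484]
[-0.7110834  -0.88638896 -0.0435162 ] 41.6167
```

View pics/t42.png

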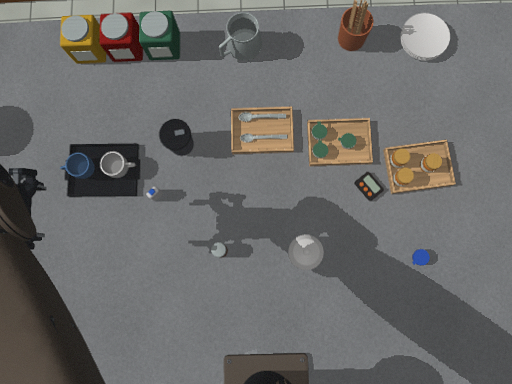

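View pics/s42.png

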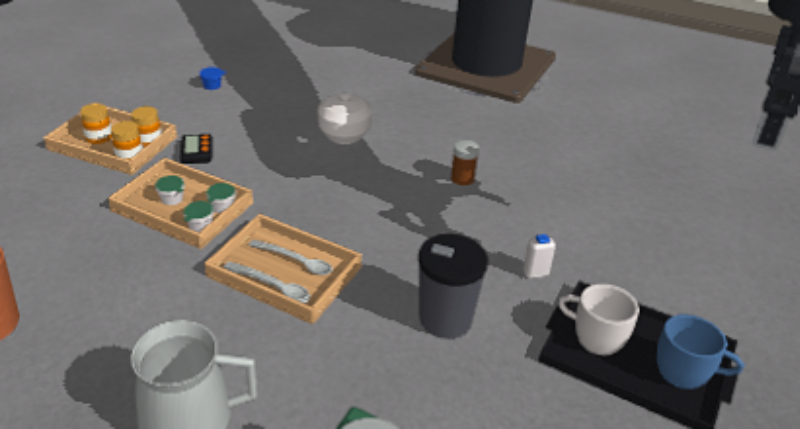

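View pics/w42.png

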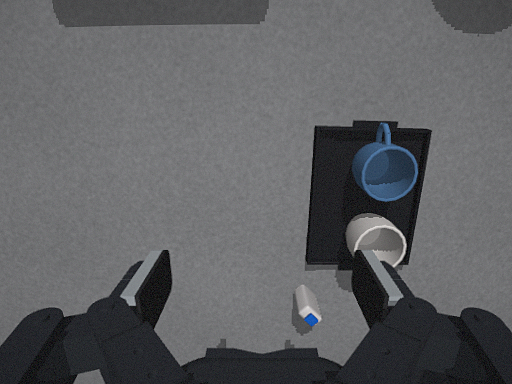

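```bash
python3 -c "
from plant import *
print(sign_off())"
```

```text
the job is handed in; nothing more can be done
None
```

I put all five things where they belong and handed the job in at about 42 s of the 120 s allowed. Sign-off reports no verdict, so the result is not confirmed.

- **Used cups:** both stand upright side by side on the dish tray, handles pointing outward. From the last top picture, white is at about (+2, -42) mm and blue at (+4, +46) mm from the tray centre.
- **Milk pot:** it stands in the free end of the milk box, at (0.590, -0.214).
- **Honey jar:** it stands in the free end of the honey box. The last top picture put it at (0.531, -0.404), about 5 mm from where I released it, (0.526, -0.404). Both are well inside the box.
- **Spoon:** it lies hollow side up and lengthwise beside the other spoons, at (0.607, -0.006).
- **Tumbler:** I never touched it. The start and end readings differ by about 4 to 8 mm, which I put down to measurement scatter, and it stands upright in all pictures.

In the last scene, top and wrist pictures everything stands upright and clear of the gripper. No wrist force above about 4 N was reported at any move or check. One check fell short: as I lowered the blue cup, the wrist force still showed its weight, so I released it with a drop of about 1 mm or less, and the next pictures show it standing on the tray.

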